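# Set the tilting table and hold the sample slide flush on it

## Task

Raise the stiff-hinged table of the tilting stand by its bar to 25 degrees and leave it standing there. Then pick up the flat metal sample slide by its rib, lean it to the slope of the table, lay it flush on the outlined place in the middle of the table (long side along the hinge) and finish while holding it there: still gripped and pressed on gently, with the table still at 25 degrees. Leave the other things where they are.

Things in the scene. Friction and masses are not known exactly. Their poses are not given: they have to be found in the camera images.
- tilt_stand: grey stand fixed to the bench: base 110 (x) x 130 (y) x 30 mm, with two cheeks that carry the hinge of the aluminium table; top of the cheeks 64 mm above the bench. Origin: centre of the underside; x points from the hinge side to the bar side (at zero yaw away from the robot), z up. The hinge axis runs along y, at x = -45, z = 55 mm.
- tilt_table (a joint): angle of the table in rad: 0 = level, grows as the bar end rises (25 degrees = 0.436; stop at 1.3). The hinge has dry friction (about 1.0 N m): the table stays where it is left. Lifting takes about 8 N at the bar; a push of over about 13 N on the middle of the table makes it sink.
- table_hinge (a point): point on the hinge axis, in the middle of the table's width; fixed to the stand, axes as the stand's
- table_face (a point): centre of the table's flat upper face, which is also the centre of the thin dark outline (82 x 54 mm) of the slide's place; 58 mm from the hinge axis along the table and 4 mm above the axis line. Turns with the table: z = outward normal of the face, y along the hinge, x from the hinge toward the bar. The table plate is 105 (x) x 96 (y) x 8 mm, and begins 5 mm from the hinge axis.
- table_bar (a point): middle of the dark steel bar on the free end of the table: round, 10 mm diameter, along y, 150 mm from the hinge axis (at its height when the table is level). 35 mm clear between plate edge and bar; two side arms at y = +-42 mm leave 76 mm between them; nothing under the bar down to the bench. Turns with the table.
- slide: sample slide, loose, 0.12 kg: flat steel plate 50 (x) x 76 (y) x 6 mm with an upright black grip rib in its middle, 12 mm thick (y), 34 mm long (x), its top 36 mm above the underside; a 3 mm thick foot 20 mm wide (y) surrounds the rib. Origin: centre of the underside; z up out of the plate, y along the long side. It lies on the bench left or right of the stand.
- tin: bystander: open round flux tin, 60 mm diameter, 21 mm high; origin at the centre of its underside
- sink: bystander: small black finned heat sink 30 x 30 x 16 mm; origin at the centre of its underside
- tape: bystander: roll of amber tape lying flat, 56 mm diameter, 12 mm high; origin at the centre of its underside
- pen: bystander: black marker pen lying down, 122 mm long (y), 12 mm thick; origin at the centre of its underside

How it is judged:
On the way, in this order (a step that is already met when the one before it is completed fails the run):
1. the table is raised to 25 degrees (+-5) and left there, the slide not yet touched (value of joint tilt_table between 0.349 and 0.524 rad and contact force between tilt_stand and the arm below 0.3 N and contact force between tilt_stand and the fingers below 0.3 N and distance of slide from where it was at the start of the episode below 0.02 m), for 0.3 s.
2. the slide is picked up off the bench (contact force between slide and the fingers above 1 N and height (world z) of slide above 0.03 m), for 0.2 s.
At the end, for the whole second after the job is handed in: Table at 25 (+-5) degrees; slide on its face within 3 degrees and 3 mm of flush, centred within 15 mm along and across, long side within 11 degrees of the hinge's direction; still gripped (over 3 N) and pressed on with 2.5 to 20 N, at rest, the robot not touching the stand (value of joint tilt_table between 0.349 and 0.524 rad and angle between the z axis of slide and the z axis of table_face, either way round below 0.05 rad and angle between the y axis of slide and the y axis of table_face, either way round below 0.2 rad and angle between slide's own z axis and vertical below 0.8 rad and x of slide in the frame of table_face between -0.015 and 0.015 m and y of slide in the frame of table_face between -0.015 and 0.015 m and z of slide in the frame of table_face below 0.003 m and contact force between slide and tilt_stand between 2.5 and 20 N and contact force between slide and the fingers above 3 N and contact force between tilt_stand and the fingers below 0.3 N and contact force between tilt_stand and the arm below 0.3 N and linear speed of slide below 0.02 m/s); the arm keeps its last pose, push and grip.
It fails at once if the slide is slammed or forced on the stand (over 30 N) (contact force between slide and tilt_stand above 30 N).
It fails at once if a bystander is moved more than 3 cm (distance of any of tin, sink, tape, pen from where it was at the start of the episode above 0.03 m).
It also fails if it takes over 51 s, if anything falls off the work surface, if the arm or the gripper's body presses on something with over 40 N, if the wrist force passes 120 N, or if a joint passes its speed limit or range.

## Robot

A 6-joint arm with a two-finger parallel gripper is mounted at the origin on a cart in front of the work surface, level with it; the furniture and walls round the work are solid. World frame = base frame: x ahead of the robot, y to its left, z up, the work surface at z = 0. Lengths are in m, angles in rad, forces in N, time in s.
With the tool pointing down it reaches from about 0.325 to 0.9 m from the base axis. Payload 6.1 kg.
Tool frame: the origin (TCP) lies on the centre line of the jaws, within the pads' length; the fingertips stand 25 mm ahead of it and the grasp point (between the pads) lies 6 mm ahead of it; z points along the fingers, y is the direction in which the jaws open and shut (so a half turn about z gives the same grasp; the last joint's range is limited). The gripper opens to 87 mm and grips with 3 to 60 N. Pads are 19 mm wide; open, the fingers measure 117 mm over their backs; the gripper's body (75 mm by 190 mm) begins 51 mm behind the grasp point.
Start: joints at [0.99, 0.22, 1.526, -0, 1.395, -0.126], TCP at [0.275, 0.561, 0.248] pointing down, gripper open.
Joint ranges: [-2.98, 2.98], [-0.91, 2.08], [0.09, 2.57], [-1.24, 4.39], [0.2, 2.65], [-2.68, 2.68]. Speed limits (rad/s): [2.57, 2.57, 3.01, 3.14, 3.14, 3.14].

## Interface

Orientations are given as a unit quaternion [x, y, z, w].
In Python, from rig import arm, vision gives the robot as it stands.
- The arm moves only by the tool move_arm, never from a script. Its argument "motion" is one flat list of numbers, 5 for each row, row after row: the opening, from -1 (shut) to 1 (fully open), then the shift along the tool's x, y, z in units of 30 mm (1.0 is 30 mm), then the turn about the tool's z in units of 6 degrees (1.0 is 6 degrees). In form: [claw, x, y, z, yaw, claw, x, y, z, yaw, ...]. A call has 1 to 20 rows; each row is the pose to reach, as a shift and turn from the pose measured when the call began, along the tool's axes at that moment; what a row does not reach only later rows make up. A row lasts 1/12 s, in which the tool goes at most 41.7 mm and 7.16 degrees, less where a joint would pass 70% of its speed; a pose out of reach is approached as far as the arm can. A call with a gripper value outside its range is refused whole. The fingers move at their own pace and stop on an object; "squeeze" is the grip in N (left out, the last holds). Time passes only in rows, so rows that repeat a pose let the fingers close. It gives the time, the measured TCP pose, the force and the opening at its end, in the units of the state.
- arm.state(): the state, without advancing time (a new reading comes with each control period).
- vision.grab_frame(name): name is "side" or "top" or "wrist"; returns a dict with "frame" (384x512x3 uint8, red, green, blue), "mtx" (3x3 intrinsics, pixels), "dist_coeffs" ([k1, k2, p1, p2, k3] as OpenCV has them; the pictures are not rectified), "rvec" (rotation vector, rad) and "tvec" (3), from world to camera coordinates, as OpenCV has them. Camera axes: x right, y down, z forward; pixel columns grow to the right and rows downward; lengths in m; the calibration is good to about 2 mm. A picture is of the moment at which its call begins. There is no depth.
- arm.hand_in(): hands the job in, once; it reports no verdict.
Trained networks look in a picture, given as the dict that the camera call returned (one of the last four; its "shot" number tells which), for a name from the list of things; names that differ only in an ending like _2 or _b are one class to them, and where a whole thing is asked for, a point or a joint stands for the part that bears it (a point fixed in the world has none). Each returns a list of dicts, best first, with "p" (0 to 1); they miss things now and then, are a little off and sometimes report something else, mostly with a low value. They report only what shows in the picture. A call takes as long as a camera call.
- vision.search_frame(picture, target): "extent" ([left, top, width, height] in pixels, round what is visible of it).
- vision.trace(picture, target): "mask" (384x512 bool, what is visible of it) and "extent" ([left, top, width, height] in pixels, round what is visible of it).
- vision.place_of(picture, target): "at" ([column, row] in pixels: a listed point, or the origin of a listed thing).
The state is a dict: "time_s": time; "q": joint angles; "qvel": joint speeds; "joint_efforts": joint torques, N m; "eef_pos": TCP position; "tcp_rot": TCP orientation; "contact_force": force on the tool from outside, world axes, zero at the start; "torque": the same for the moment, N m; "gripper_width": opening from 0.0 (shut) to 1.0 (fully open).
Only numpy, scipy, OpenCV 4.12 (cv2) and the standard library are available. Lean on these libraries where they do the work, as an engineer would, in place of code of your own. Each camera call takes 0.05 s, during which the arm holds its last target.

## Working session

There is one attempt and no reset: what is moved stays moved. The work goes in short steps, Python scripts to look and compute and a tool call to move; the robot and the scene stay as the last step left them, time stands still between calls to the robot, and variables do not carry over. Pictures are saved under pics/ and viewed, and the job is handed in when it is done.

Besides the shell and the picture viewer there is one more tool, called in YAML: its name, and indented under it one key for each argument. move_arm: Moves the arm, as the interface text tells. Its arguments: {"type":"object","properties":{"motion":{"type":"array"},"squeeze":{"type":"number"}},"required":["motion"]}

```bash
ls; mkdir -p pics
cat > h.py <<'E'
import numpy as np,cv2
from scipy.spatial.transform import Rotation as R
from rig import arm,vision
NAMES=['tilt_stand','table_hinge','table_face','table_bar','slide','tin','sink','tape','pen']
def ray(f,px):
    K=np.array(f['mtx'],float);d=np.array(f['dist_coeffs'],float)
    n=cv2.undistortPoints(np.array([[px]],float),K,d)[0,0]
    Rm=cv2.Rodrigues(np.array(f['rvec'],float))[0];t=np.array(f['tvec'],float).ravel()
    v=Rm.T@np.array([n[0],n[1],1]);return -Rm.T@t,v/np.linalg.norm(v)
def onz(f,px,z):
    c,v=ray(f,px);return c+v*(z-c[2])/v[2]
def proj(f,P):
    return cv2.projectPoints(np.atleast_2d(np.array(P,float)),np.array(f['rvec'],float),np.array(f['tvec'],float),np.array(f['mtx'],float),np.array(f['dist_coeffs'],float))[0][:,0]
def tri(rs):
    A=np.zeros((3,3));b=np.zeros(3)
    for c,v in rs:
        M=np.eye(3)-np.outer(v,v);A+=M;b+=M@c
    x=np.linalg.solve(A,b)
    return x,[np.linalg.norm((np.eye(3)-np.outer(v,v))@(x-c)) for c,v in rs]
def save(f,n,pts=[],scale=1.5):
    im=cv2.cvtColor(f['frame'],cv2.COLOR_RGB2BGR)
    im=cv2.resize(im,None,fx=scale,fy=scale)
    for p in pts: cv2.circle(im,(int(p[0]*scale),int(p[1]*scale)),3,(0,0,255),1)
    cv2.imwrite('pics/'+n,im)
E
python3 - <<'E'
from h import *
np.set_printoptions(precision=4,suppress=True)
F={}
for c in ['side','top','wrist']:
    f=vision.grab_frame(c);F[c]=f
    pts=[]
    for n in NAMES:
        r=vision.place_of(f,n)
        if r: print(c,n,round(r[0]['p'],2),np.round(r[0]['at'],1));pts.append(r[0]['at'])
    save(f,f'a_{c}.png',pts)
print(arm.state())
E
```

```text
pics
side tilt_stand 0.69 [257.8 238.6]
side table_face 0.83 [264.6 213.7]
side table_bar 0.73 [286.9 203.5]
side slide 0.56 [302.9 325.3]
side tin 0.52 [203.8 180.1]
side sink 0.64 [337.3 285.9]
side tape 0.66 [239.1 179. ]
side pen 0.4 [178.2 206. ]
top tilt_stand 0.64 [264.6 187.8]
top table_hinge 0.85 [269.  198.7]
top table_face 0.56 [264.  182.8]
top table_bar 0.93 [255.1 154.3]
top slide 0.57 [346.7 190.9]
top tin 0.44 [329.9 159. ]
top sink 0.67 [335.  158.5]
top tape 0.59 [172.8 162. ]
top pen 0.67 [195.3 234.5]
{'time_s': 1.5, 'q': array([ 0.9899,  0.2204,  1.5265, -0.    ,  1.3947, -0.1261]), 'qvel': array([-0.0009,  0.0005,  0.0008, -0.0013, -0.0006,  0.0007]), 'joint_efforts': array([ -0.0001, -49.4558, -38.7698,   0.0699,   0.047 ,   0.    ]), 'eef_pos': array([0.2746, 0.5615, 0.2475]), 'tcp_rot': array([0.2255, 0.9743, 0.    , 0.    ]), 'contact_force': array([-0.0712,  0.3155, -0.3778]), 'torque': array([0.0389, 0.0096, 0.001 ]), 'gripper_width': 0.999202721786255}
```

View pics/a_side.png

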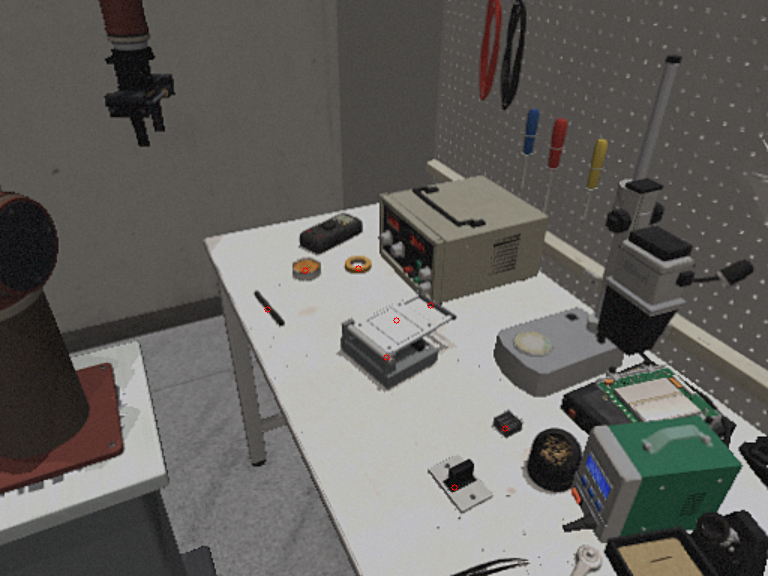

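View pics/a_top.png

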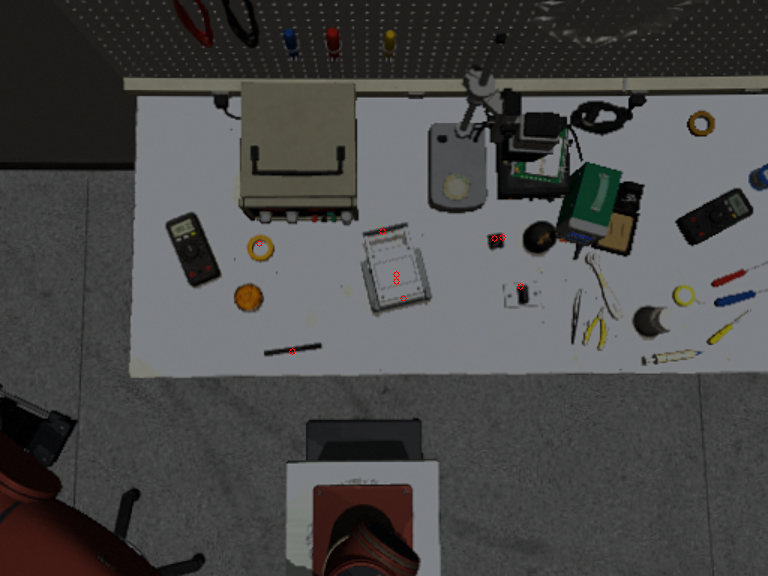

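View pics/a_wrist.png

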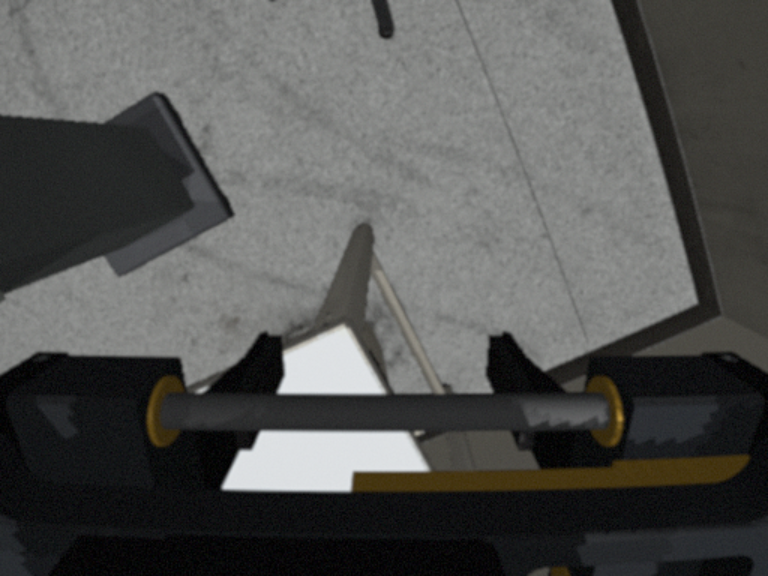

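The side view shows the stand near (258,240) with the bar at (287,203), and the slide at (305,320) to the right of the stand. In the top view the stand is at (264,185) and the slide at (348,196). The wrist sees only the floor and the bench corner.

Run:
```python
from h import *
np.set_printoptions(precision=4,suppress=True)
S=vision.grab_frame('side');T=vision.grab_frame('top')
for n in ['tilt_stand','table_face','table_bar','table_hinge','slide']:
    a=vision.place_of(S,n);b=vision.place_of(T,n)
    print(n,[ (np.round(x[0]['at'],1),round(x[0]['p'],2)) if x else None for x in (a,b)])
    if a and b: print('  tri',*tri([ray(S,a[0]['at']),ray(T,b[0]['at'])]))
    if b: print('  top z0',onz(T,b[0]['at'],0))
for n in ['tin','sink','tape','pen']:
    for f in (S,T):
        a=vision.place_of(f,n)
        if a: print(n,[(np.round(onz(f,q['at'],0.0),3),round(q['p'],2)) for q in a[:3]])
for f,c,ext in ((S,'side',(210,170,140,180)),(T,'top',(230,140,140,80))):
    x,y,w,h=ext
    im=cv2.cvtColor(f['frame'][y:y+h,x:x+w],cv2.COLOR_RGB2BGR)
    s=min(800/w,600/h)
    cv2.imwrite(f'pics/b_{c}.png',cv2.resize(im,None,fx=s,fy=s,interpolation=cv2.INTER_CUBIC)); print(c,s)
```

```text
tilt_stand [(array([258.2, 236.5]), 0.71), (array([264.8, 189.7]), 0.91)]
  tri [ 0.5241 -0.0791  0.0093] [np.float64(0.0018378897632567491), np.float64(0.001837889763256853)]
  top z0 [ 0.5233 -0.0788  0.    ]
table_face [(array([261.7, 214.9]), 0.83), (array([263.6, 183.1]), 0.71)]
  tri [ 0.5374 -0.0724  0.0695] [np.float64(0.0007473029697705576), np.float64(0.0007473029697706693)]
  top z0 [ 0.545  -0.0751  0.    ]
table_bar [(array([288.5, 202.2]), 0.86), None]
table_hinge [(array([247.9, 227.1]), 0.66), (array([268.8, 199.8]), 0.61)]
  tri [ 0.4885 -0.0894  0.0594] [np.float64(0.003360051295803374), np.float64(0.003360051295803453)]
  top z0 [ 0.4902 -0.0915  0.    ]
slide [(array([304.1, 324.6]), 0.69), (array([347. , 191.2]), 0.58)]
  tri [ 0.5089 -0.3454 -0.0126] [np.float64(0.01009928763329274), np.float64(0.010099287633292623)]
  top z0 [ 0.5169 -0.347   0.    ]
tin [(array([0.503, 0.258, 0.   ]), 0.62)]
tin [(array([0.492, 0.228, 0.   ]), 0.73)]
sink [(array([ 0.62 , -0.293,  0.   ]), 0.6)]
sink [(array([ 0.624, -0.303,  0.   ]), 0.41)]
tape [(array([0.606, 0.217, 0.   ]), 0.74)]
tape [(array([0.597, 0.208, 0.   ]), 0.45)]
pen [(array([0.386, 0.148, 0.   ]), 0.68)]
pen [(array([0.384, 0.154, 0.   ]), 0.52), (array([ 0.495, -0.102,  0.   ]), 0.33)]
side 3.3333333333333335
top 5.714285714285714
```

View pics/b_side.png

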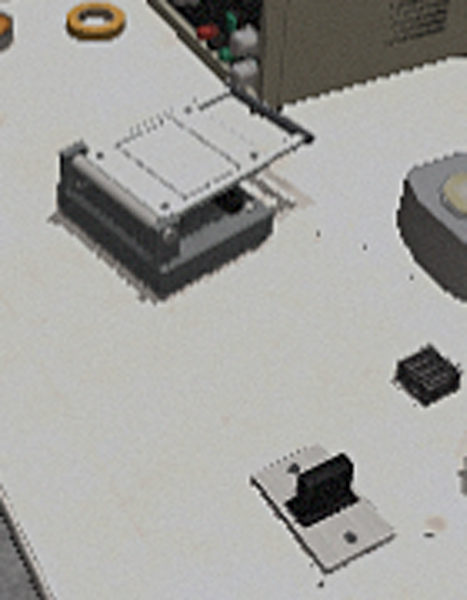

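View pics/b_top.png

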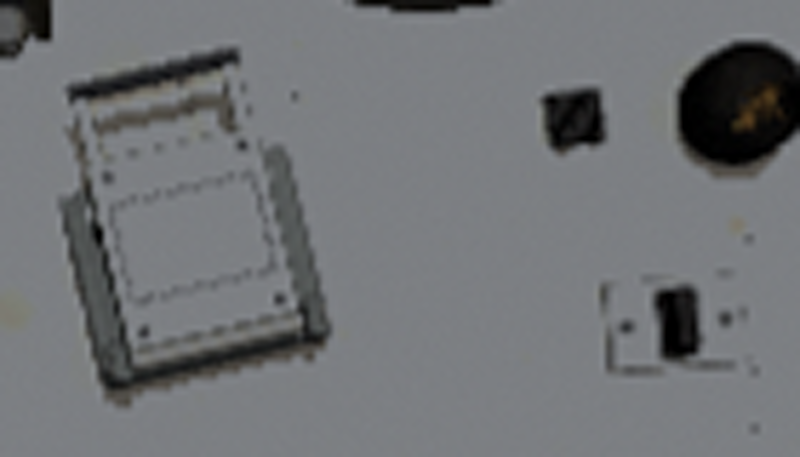

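```bash
cat >> h.py <<'E'
def units(target,yaw_y=None):
    """target TCP world; yaw_y world angle (deg) wanted for tool y"""
    s=arm.state();Rm=R.from_quat(s['tcp_rot']).as_matrix()
    d=Rm.T@(np.array(target)-s['eef_pos'])/0.03
    ty=np.degrees(np.arctan2(Rm[1,1],Rm[0,1]))
    out=[round(float(x),2) for x in d]
    print('shift units',out,'toolY deg',round(ty,1),'tilt',np.round(Rm[:,2],3),'q',np.round(s['q'],2))
    if yaw_y is not None:
        dd=-(yaw_y-ty); dd=(dd+180)%360-180
        print('yaw units',round(dd/6,2),'or',round(((dd+360)%360-180)/6,2))
E
python3 - <<'E'
from h import *
np.set_printoptions(precision=4,suppress=True)
S=vision.grab_frame('side');T=vision.grab_frame('top');W=vision.grab_frame('wrist')
print('bar',tri([ray(S,(291,204.5)),ray(T,(256.95,152.8))]))
print('rib top', tri([ray(S,(210+325/3.333,170+470/3.333)),ray(T,(230+677/5.714,140+300/5.714))]))
c,v=ray(W,(256,192)); s=arm.state();Rm=R.from_quat(s['tcp_rot']).as_matrix()
print('cam in tool',Rm.T@(c-s['eef_pos']),Rm.T@v)
units([0.56,-0.07,0.26],12.6)
E
```

```text
bar (array([ 0.6345, -0.0527,  0.0591]), [np.float64(0.00035985288143946343), np.float64(0.0003598528814393478)])
rib top (array([ 0.5067, -0.3436,  0.0271]), [np.float64(0.003649120063587099), np.float64(0.0036491200635870922)])
cam in tool [ 0.0831 -0.     -0.1371] [-0.3105 -0.0007  0.9506]
shift units [-17.79, -14.73, -0.42] toolY deg 63.9 tilt [ 0.  0. -1.] q [ 0.99  0.22  1.53 -0.    1.39 -0.13]
yaw units 8.56 or -21.44
```

move_arm:
  motion: [-0.4,-17.8,-14.7,-0.4,8.6,-0.4,-17.8,-14.7,-0.4,8.6,-0.4,-17.8,-14.7,-0.4,8.6,-0.4,-17.8,-14.7,-0.4,8.6,-0.4,-17.8,-14.7,-0.4,8.6,-0.4,-17.8,-14.7,-0.4,8.6,-0.4,-17.8,-14.7,-0.4,8.6,-0.4,-17.8,-14.7,-0.4,8.6,-0.4,-17.8,-14.7,-0.4,8.6,-0.4,-17.8,-14.7,-0.4,8.6,-0.4,-17.8,-14.7,-0.4,8.6,-0.4,-17.8,-14.7,-0.4,8.6,-0.4,-17.8,-14.7,-0.4,8.6,-0.4,-17.8,-14.7,-0.4,8.6,-0.4,-17.8,-14.7,-0.4,8.6,-0.4,-17.8,-14.7,-0.4,8.6,-0.4,-17.8,-14.7,-0.4,8.6,-0.4,-17.8,-14.7,-0.4,8.6,-0.4,-17.8,-14.7,-0.4,8.6]
  squeeze: 30

```text
time_s: 4.23
eef_pos: [0.5607, -0.0707, 0.2593]
tcp_rot: [0.628, 0.778, -0.0, -0.0]
contact_force: [-0.6, 0.3, -0.2]
gripper_width: 0.298
```

Run:
```python
from h import *
np.set_printoptions(precision=4,suppress=True)
W=vision.grab_frame('wrist');T=vision.grab_frame('top')
s=arm.state();print(s['time_s'],s['eef_pos'],s['gripper_width'],s['qvel'])
pts=[]
for n in ['tilt_stand','table_hinge','table_face','table_bar','slide']:
    r=vision.place_of(W,n);t=vision.place_of(T,n)
    if r: print(n,round(r[0]['p'],2),np.round(r[0]['at'],1),onz(W,r[0]['at'],.057));pts.append(r[0]['at'])
    if r and t: print('   tri',*tri([ray(W,r[0]['at']),ray(T,t[0]['at'])]))
save(W,'c_wrist.png',pts)
```

```text
4.3333 [ 0.5602 -0.0687  0.2593] 0.2997659167323774 [ 0.0205 -0.0106  0.0097 -0.0006 -0.0016 -0.0017]
tilt_stand 0.76 [234.6 159.5] [ 0.5314 -0.0622  0.057 ]
   tri [ 0.5282 -0.0731  0.0011] [np.float64(0.0017268272168130094), np.float64(0.001726827216812958)]
table_hinge 0.78 [193.3 168.8] [ 0.4834 -0.0844  0.057 ]
   tri [ 0.483  -0.0927  0.0391] [np.float64(0.004236233681546206), np.float64(0.004236233681546154)]
table_face 0.84 [240.7 169.6] [ 0.5412 -0.0731  0.057 ]
   tri [ 0.5383 -0.0683  0.0688] [np.float64(0.00352268310655633), np.float64(0.0035226831065564477)]
table_bar 0.6 [317.6 166.9] [ 0.6336 -0.0497  0.057 ]
```

View pics/c_wrist.png

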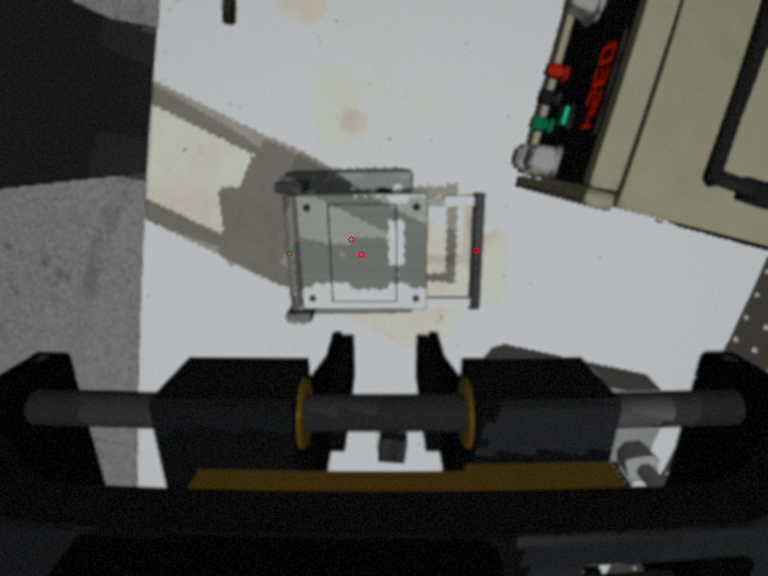

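The wrist view shows the whole table: bar at column ~318 (rows 129–205), outlined place roughly (220–265, 136–200). I'll zoom for accurate points.

Run:
```python
from h import *
W=vision.grab_frame('wrist')
import pickle;pickle.dump(W,open('w1.pkl','wb'))
x,y,w,h=185,105,145,112
cv2.imwrite('pics/d.png',cv2.resize(cv2.cvtColor(W['frame'][y:y+h,x:x+w],cv2.COLOR_RGB2BGR),None,fx=5.3,fy=5.3,interpolation=cv2.INTER_CUBIC))
```

```text
(no output)
```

View pics/d.png

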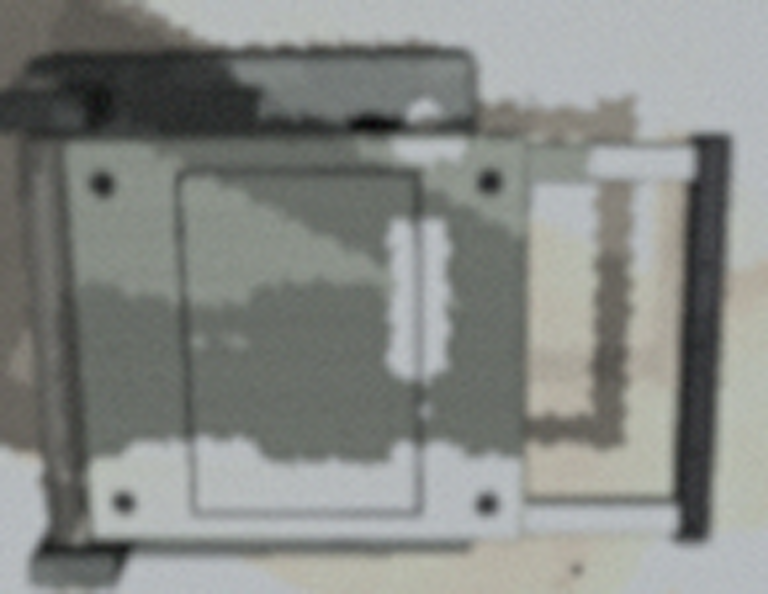

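```bash
cat >> h.py <<'E'
from scipy.optimize import least_squares
def tab(p,u,y,n):
    """point on table: hinge p[0:3], yaw p[3], angle p[4]; u along, y hinge dir, n normal"""
    c,s=np.cos(p[4]),np.sin(p[4]); x=u*c-n*s; z=u*s+n*c
    return np.array([p[0]+x*np.cos(p[3])-y*np.sin(p[3]),p[1]+x*np.sin(p[3])+y*np.cos(p[3]),p[2]+z])
def model(p,L=None):
    L=p[5] if L is None else L
    o=[tab(p,58+a,b,4)for a,b in[]]
    P=[(31,41,4),(85,41,4),(85,-41,4),(31,-41,4),(5,48,4),(110,48,4),(110,-48,4),(5,-48,4),(150,L*1e3,0),(150,-L*1e3,0)]
    return np.array([tab(p,a/1e3,b/1e3,c/1e3) for a,b,c in P])
E
python3 - <<'E'
from h import *
import pickle
np.set_printoptions(precision=4,suppress=True)
W=pickle.load(open('w1.pkl','rb'))
px=np.array([(178,173),(418,171),(420,513),(196,515),(66,145),(527,140),(521,540),(92,540),(713,137),(693,540)])/5.3+[185,105]-0.4
for fixz in (True,False):
    def res(q):
        p=q.copy()
        if fixz:p[2]=.055
        return (proj(W,model(p))-px).ravel()
    r=least_squares(res,[.4885,-.089,.055,.22,0,.048])
    print(r.x,np.degrees(r.x[3:5]),np.sqrt(np.mean(r.fun**2)));p=r.x
    if fixz:p[2]=.055
    print(r.fun.reshape(-1,2).round(1).tolist())
    print('face',tab(p,.058,0,.004),'bar',tab(p,.15,0,0))
    np.save('stand.npy',p)
    d=np.degrees(p[3])
b=tab(p,.15,0,0);units([b[0],b[1],0.15],d)
E
```

```text
[ 0.4864 -0.0845 -3.7798  0.2257  0.0355  0.048 ] [12.9342  2.0366] 0.49068401241709103
[[0.1, -0.1], [0.2, -0.1], [0.1, 0.6], [-0.1, 0.2], [-0.7, -0.5], [1.0, -0.4], [0.7, 0.8], [-0.2, 0.5], [-0.5, -0.3], [-0.7, -0.3]]
face [ 0.5428 -0.0716  0.0611] bar [ 0.6325 -0.0509  0.0603]
[ 0.4866 -0.0851  0.0511  0.2298  0.0679  0.0479] [13.1668  3.889 ] 0.3859292954298892
[[0.1, -0.0], [-0.2, -0.0], [-0.0, 0.5], [0.2, -0.2], [-0.4, -0.4], [0.5, -0.3], [0.6, 0.8], [0.4, -0.1], [-0.7, -0.1], [-0.6, -0.1]]
face [ 0.5427 -0.072   0.059 ] bar [ 0.6323 -0.051   0.0613]
shift units [0.08, 2.47, 3.65] toolY deg 12.4 tilt [ 0. -0. -1.] q [-0.26  0.07  1.67 -0.    1.4  -0.48]
yaw units -0.13 or 29.87
```

Run:
```python
from h import *
np.set_printoptions(precision=4,suppress=True)
S=vision.grab_frame('side');T=vision.grab_frame('top')
for f,c,ext in ((S,'side',(240,110,140,105)),(T,'top',(150,40,140,105))):
    x,y,w,h=ext
    im=cv2.cvtColor(f['frame'][y:y+h,x:x+w],cv2.COLOR_RGB2BGR)
    cv2.imwrite(f'pics/e_{c}.png',cv2.resize(im,None,fx=5.5,fy=5.5,interpolation=cv2.INTER_CUBIC))
print('corner',tri([ray(S,(288,158)),ray(T,(238,137))]))
```

```text
corner (array([0.6579, 0.0071, 0.1636]), [np.float64(0.0037731611998008366), np.float64(0.003773161199800718)])
```

View pics/e_side.png

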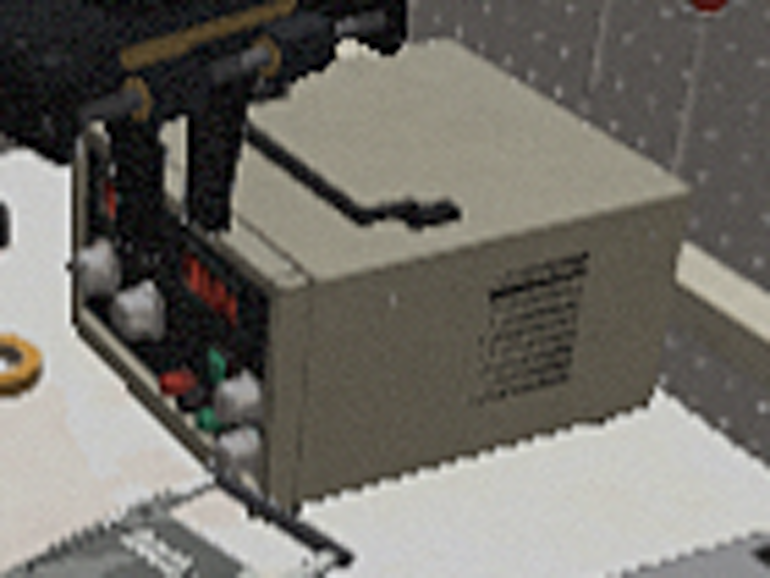

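View pics/e_top.png

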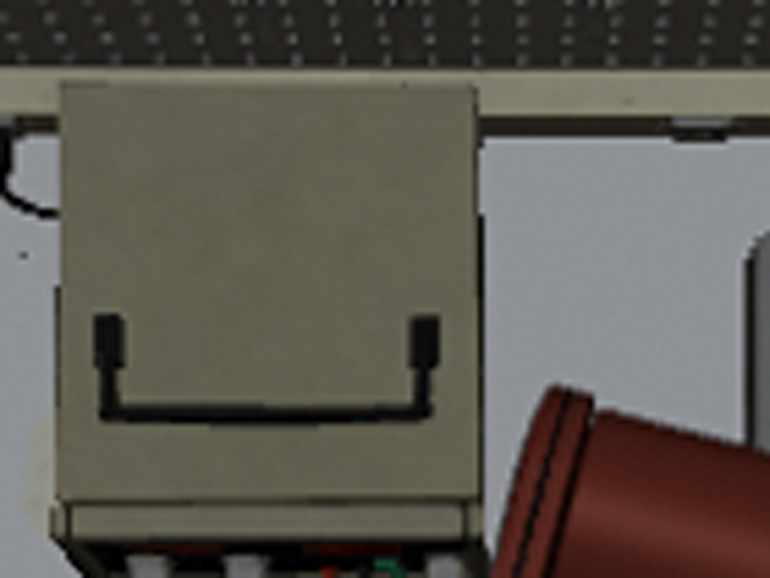

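The supply's near top corner is at about (0.658, 0.007, 0.16), close to where the gripper body would be, so I'll grip the bar 20 mm off-centre to the -y side.

Run:
```python
from h import *
p=np.load('stand.npy');print('corner',tri([ray(vision.grab_frame('side'),(290,161.8)),ray(vision.grab_frame('top'),(237.3,138.2))]))
b=tab(p,.15,-.02,0);print(b);units([b[0],b[1],b[2]+.006],13)
```

```text
corner (array([0.66076816, 0.00766455, 0.1505649 ]), [np.float64(7.82297867762889e-05), np.float64(7.822978677659383e-05)])
[ 0.6368508  -0.07048356  0.06125191]
shift units [-0.58, 2.48, 6.41] toolY deg 12.3 tilt [-0. -0. -1.] q [-0.26  0.07  1.67 -0.    1.4  -0.48]
yaw units -0.11 or 29.89
```

move_arm:
  motion: [-0.4,-0.6,2.5,0,-0.1,-0.4,-0.6,2.5,0,-0.1,-0.4,-0.6,2.5,1,-0.1,-0.4,-0.6,2.5,2,-0.1,-0.4,-0.6,2.5,3,-0.1,-0.4,-0.6,2.5,4,-0.1,-0.4,-0.6,2.5,4,-0.1,-0.4,-0.6,2.5,4,-0.1,-0.4,-0.6,2.5,4,-0.1]

```text
time_s: 5.83
eef_pos: [0.6387, -0.0712, 0.1414]
tcp_rot: [0.623, 0.782, 0.0, 0.001]
contact_force: [-0.1, 0.0, 0.6]
gripper_width: 0.297
```

Run:
```python
from h import *
p=np.load('stand.npy')
b=tab(p,.15,-.02,0);units([b[0],b[1],b[2]+.006],13)
W=vision.grab_frame('wrist');save(W,'f.png',proj(W,[b,tab(p,.15,0,0),tab(p,.15,.048,0)]))
```

```text
shift units [0.04, -0.06, 2.47] toolY deg 12.9 tilt [ 0.002 -0.001 -1.   ] q [-0.23  0.35  1.57 -0.    1.22 -0.46]
yaw units -0.01 or 29.99
```

View pics/f.png

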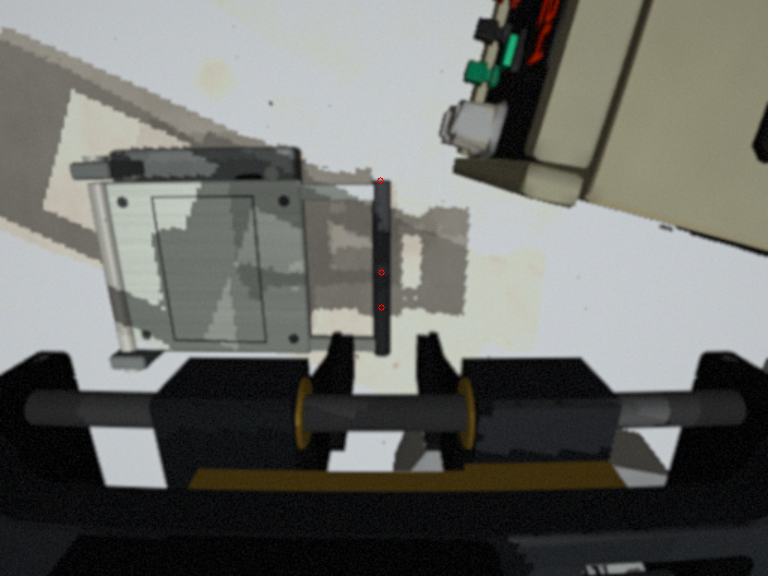

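Dots land on the bar and the jaws straddle it (bar at column ~255). Descend and close.

move_arm:
  motion: [-0.4,0,-0.1,1,0,-0.4,0,-0.1,1.8,0,-0.4,0,-0.1,2.4,0,-0.4,0,-0.1,2.5,0,-0.4,0,-0.1,2.5,0,-1,0,-0.1,2.5,0,-1,0,-0.1,2.5,0,-1,0,-0.1,2.5,0,-1,0,-0.1,2.5,0,-1,0,-0.1,2.5,0]
  squeeze: 30

```text
time_s: 6.72
eef_pos: [0.6373, -0.0725, 0.0691]
tcp_rot: [0.623, 0.782, 0.001, 0.003]
contact_force: [-3.3, -1.7, 5.7]
gripper_width: 0.101
```

Run:
```python
from h import *
p=np.load('stand.npy')
s=arm.state();print(s['time_s'],s['eef_pos'],s['contact_force'],s['gripper_width'])
# assume bar at grasp point; arc waypoints
g=s['eef_pos'].copy();g[2]-=.006
Rm=R.from_quat(s['tcp_rot']).as_matrix()
ang0=np.arctan2(g[2]-.055,.15);print('ang0',np.degrees(ang0))
for a in (7,11,15,19,22,25,26):
    t=np.radians(a);dx=.15*(np.cos(t)-np.cos(p[4]));dz=.15*(np.sin(t)-np.sin(p[4]))
    print(a,np.round(Rm.T@np.array([dx*np.cos(p[3]),dx*np.sin(p[3]),dz])/.03,2))
```

```text
6.7167 [ 0.63726041 -0.07252879  0.06908953] [-3.2547281  -1.72724168  5.73037102] 0.10146574277115067
ang0 3.086981630828102
7 [-0.   -0.02 -0.27]
11 [-0.   -0.08 -0.62]
15 [-0.   -0.15 -0.96]
19 [-0.   -0.25 -1.29]
22 [-0.01 -0.35 -1.54]
25 [-0.01 -0.45 -1.78]
26 [-0.01 -0.49 -1.86]
```

move_arm:
  motion: [-1,0,0,-0.3,0,-1,0,-0.1,-0.6,0,-1,0,-0.1,-0.8,0,-1,0,-0.15,-1,0,-1,0,-0.2,-1.15,0,-1,0,-0.25,-1.3,0,-1,0,-0.35,-1.55,0,-1,0,-0.4,-1.7,0,-1,0,-0.45,-1.8,0,-1,0,-0.45,-1.8,0,-1,0,-0.45,-1.8,0,-1,0,-0.45,-1.8,0]

```text
time_s: 7.72
eef_pos: [0.6248, -0.0754, 0.1245]
tcp_rot: [0.623, 0.782, 0.002, 0.004]
contact_force: [2.1, 1.3, 3.1]
gripper_width: 0.104
```

Run:
```python
from h import *
s=arm.state();print(s['time_s'],s['eef_pos'],s['contact_force'],s['gripper_width'])
g=s['eef_pos']
print('ang if bar at grasp pt',np.degrees(np.arcsin((g[2]-.006-.055)/.15)))
S=vision.grab_frame('side');W=vision.grab_frame('wrist')
x,y,w,h=210,120,140,130
cv2.imwrite('pics/g_side.png',cv2.resize(cv2.cvtColor(S['frame'][y:y+h,x:x+w],cv2.COLOR_RGB2BGR),None,fx=4.6,fy=4.6,interpolation=cv2.INTER_CUBIC))
save(W,'g_wrist.png')
```

```text
7.7167 [ 0.62477362 -0.07540186  0.12454484] [2.0805528  1.34452487 3.11650852] 0.10365282656351194
ang if bar at grasp pt 25.064120762925004
```

View pics/g_side.png

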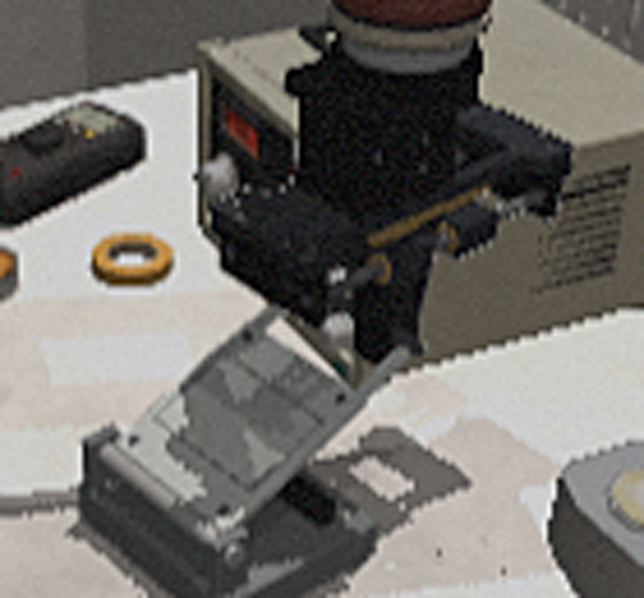

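View pics/g_wrist.png

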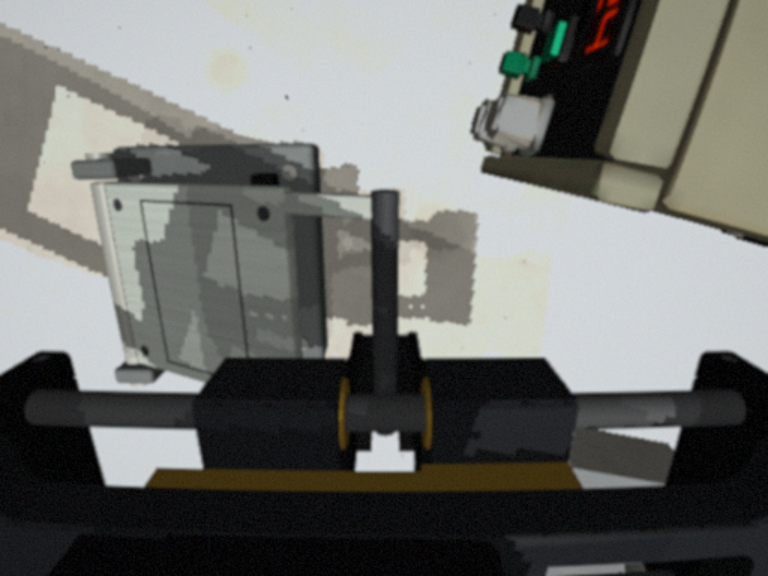

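Table looks raised ~25° with the bar held in the jaws. Release and rise straight up.

move_arm:
  motion: [-0.4,0,0,0,0,-0.4,0,0,0,0,-0.4,0,0,0,0,-0.4,0,0,0,0,-0.4,0,0,-0.5,0,-0.4,0,0,-1.5,0,-0.4,0,0,-2.8,0,-0.4,0,0,-4.0,0,-0.4,0,0,-5.0,0,-0.4,0,0,-5.0,0,-0.4,0,0,-5.0,0]

```text
time_s: 8.73
eef_pos: [0.6246, -0.0755, 0.2771]
tcp_rot: [0.623, 0.782, 0.002, 0.006]
contact_force: [0.0, 0.2, -1.1]
gripper_width: 0.3
```

Run:
```python
from h import *
s=arm.state();print(s['time_s'],s['eef_pos'],s['contact_force'],s['gripper_width'])
units([.52,-.07,.28],13)
W=vision.grab_frame('wrist');S=vision.grab_frame('side')
import pickle;pickle.dump((W,S),open('w2.pkl','wb'))
x,y,w,h=100,60,200,150
cv2.imwrite('pics/h.png',cv2.resize(cv2.cvtColor(W['frame'][y:y+h,x:x+w],cv2.COLOR_RGB2BGR),None,fx=4,fy=4,interpolation=cv2.INTER_CUBIC))
x,y,w,h=215,160,110,100
cv2.imwrite('pics/h_side.png',cv2.resize(cv2.cvtColor(S['frame'][y:y+h,x:x+w],cv2.COLOR_RGB2BGR),None,fx=6,fy=6,interpolation=cv2.INTER_CUBIC))
```

```text
8.7333 [ 0.62460189 -0.07546513  0.27712165] [ 0.03373543  0.15599057 -1.09283767] 0.29968066602584936
shift units [0.96, -3.36, -0.14] toolY deg 12.9 tilt [ 0.012 -0.003 -1.   ] q [-0.25  0.2   1.49 -0.    1.44 -0.47]
yaw units -0.01 or 29.99
```

View pics/h.png

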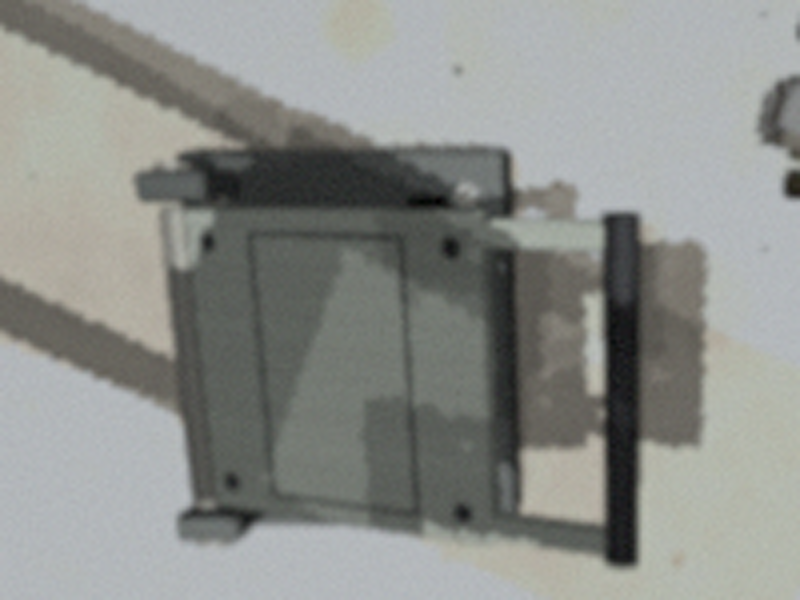

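View pics/h_side.png

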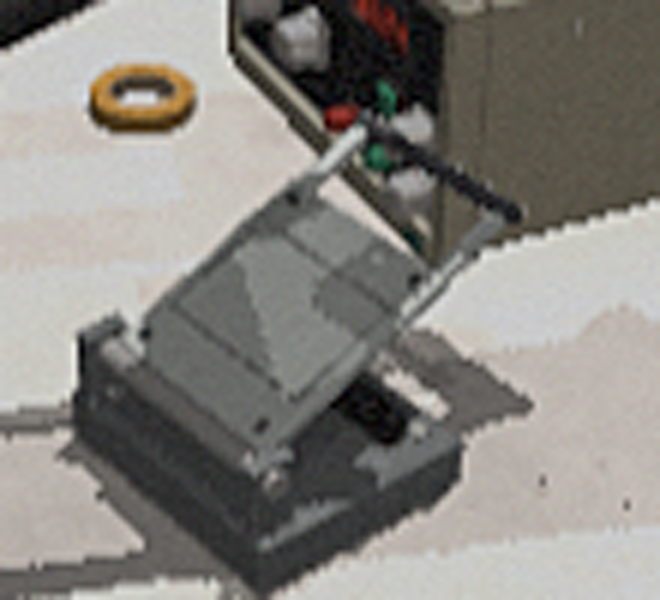

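Run:
```python
from h import *
import pickle
np.set_printoptions(precision=4,suppress=True)
W,S=pickle.load(open('w2.pkl','rb'))
p0=np.load('stand.npy')
wp=np.array([(250,233),(402,234),(416,513),(277,495),(621,215),(621,562)])/4+[100,60]-.4
sp=np.array([(362,118),(512,215)])/6+[215,160]-.4
ix=[0,1,2,3,8,9]
def mk(useS,useW,prior=True):
    def res(p):
        M=model(p);r=[]
        if useW:r+=list((proj(W,M[ix])-wp).ravel())
        if useS:r+=list((proj(S,M[[8,9]])-sp).ravel())
        if prior: r+=list((p[:4]-[.4865,-.0848,.055,.2275])/[.002,.002,.002,.01]); r.append((p[5]-.048)/.002)
        return np.array(r)
    return res
for a in ((0,1),(1,0),(1,1)):
    r=least_squares(mk(*a),[*p0[:4],.43,.048],x_scale=.01);print(a,r.x,'angle',np.degrees(r.x[4]),np.round(r.fun,1))
np.save('stand2.npy',r.x);print('face',tab(r.x,.058,0,.004))
```

```text
(0, 1) [ 0.4863 -0.0839  0.0543  0.2263  0.423   0.0474] angle 24.235247560067158 [ 0.1 -0.3 -0.2  0.3  0.4  0.7 -0.4  0.1 -0.1 -0.3  0.2 -0.1 -0.1  0.5
 -0.4 -0.1 -0.3]
(1, 0) [ 0.4862 -0.0846  0.0549  0.227   0.4415  0.0473] angle 25.29818143230219 [-0.3  0.1  0.5 -0.2 -0.2  0.1 -0.1 -0.1 -0.3]
(1, 1) [ 0.4867 -0.0836  0.0547  0.227   0.4318  0.0472] angle 24.74134397464566 [ 0.1 -0.4 -0.3  0.1  0.4  0.8 -0.3  0.1 -0.2 -0.2  0.1 -0.1 -0.1  0.3
  0.5 -0.   0.1  0.6 -0.2 -0.1 -0.4]
face [ 0.5364 -0.0721  0.0826]
```

Run:
```python
from h import *
units([.507,-.345,.25],-84)
```

```text
shift units [-7.9, -5.78, 0.76] toolY deg 12.9 tilt [ 0.005 -0.002 -1.   ] q [-0.25  0.21  1.49 -0.    1.43 -0.47]
yaw units 16.16 or -13.84
```

move_arm:
  motion: [0,-7.9,-5.8,0.8,16.2,0,-7.9,-5.8,0.8,16.2,0,-7.9,-5.8,0.8,16.2,0,-7.9,-5.8,0.8,16.2,0,-7.9,-5.8,0.8,16.2,0,-7.9,-5.8,0.8,16.2,0,-7.9,-5.8,0.8,16.2,0,-7.9,-5.8,0.8,16.2,0,-7.9,-5.8,0.8,16.2,0,-7.9,-5.8,0.8,16.2,0,-7.9,-5.8,0.8,16.2,0,-7.9,-5.8,0.8,16.2,0,-7.9,-5.8,0.8,16.2,0,-7.9,-5.8,0.8,16.2,0,-7.9,-5.8,0.8,16.2,0,-7.9,-5.8,0.8,16.2,0,-7.9,-5.8,0.8,16.2,0,-7.9,-5.8,0.8,16.2]

```text
time_s: 10.33
eef_pos: [0.5062, -0.3448, 0.248]
tcp_rot: [0.999, 0.051, 0.002, 0.0]
contact_force: [0.4, 0.9, 0.1]
gripper_width: 0.499
```

Run:
```python
from h import *
import pickle
units([.507,-.345,.25],-84)
W=vision.grab_frame('wrist');T=vision.grab_frame('top');S=vision.grab_frame('side')
pickle.dump((W,T,S),open('w3.pkl','wb'))
r=vision.place_of(W,'slide');print(r[:2], onz(W,r[0]['at'],0) if r else 0)
save(W,'i.png',[r[0]['at']] if r else [])
```

```text
shift units [0.03, 0.01, -0.07] toolY deg -84.2 tilt [ 0.004 -0.001 -1.   ] q [-0.73  0.19  1.56  0.    1.39  0.74]
yaw units -0.03 or 29.97
[{'at': [255.7, 168.7], 'p': 0.68}] [ 0.49866994 -0.34442967  0.        ]
```

View pics/i.png

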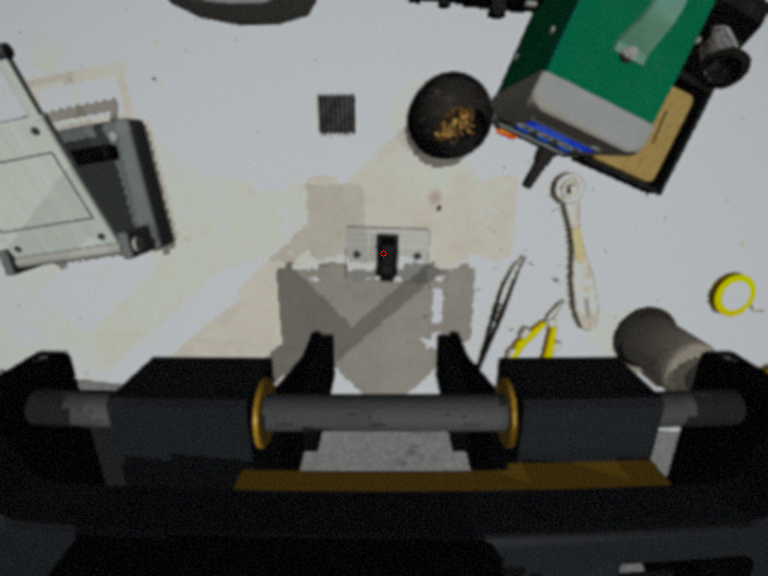

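The slide is seen at (255,169) with the rib at (258,171), plate corners about (231,151)–(286,186). I'll zoom in.

Run:
```python
from h import *
import pickle
W,T,S=pickle.load(open('w3.pkl','rb'))
x,y,w,h=215,135,90,66
cv2.imwrite('pics/j.png',cv2.resize(cv2.cvtColor(W['frame'][y:y+h,x:x+w],cv2.COLOR_RGB2BGR),None,fx=8,fy=8,interpolation=cv2.INTER_CUBIC))
x,y,w,h=275,290,70,60
cv2.imwrite('pics/j_side.png',cv2.resize(cv2.cvtColor(S['frame'][y:y+h,x:x+w],cv2.COLOR_RGB2BGR),None,fx=9,fy=9,interpolation=cv2.INTER_CUBIC))
```

```text
(no output)
```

View pics/j.png

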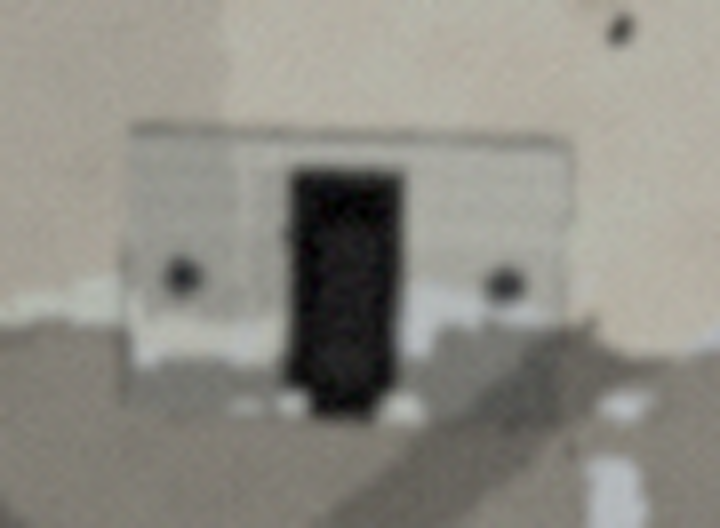

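View pics/j_side.png

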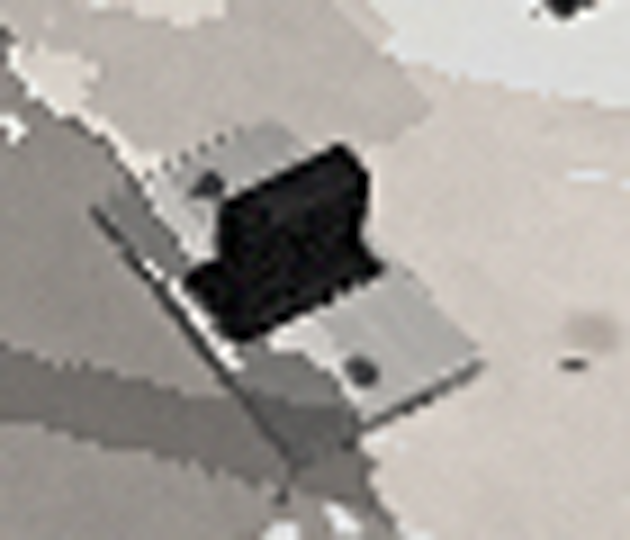

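Run:
```python
from h import *
import pickle
np.set_printoptions(precision=4,suppress=True)
W,T,S=pickle.load(open('w3.pkl','rb'))
wp=np.array([(130,125),(572,135),(125,408),(562,422),(312,415),(383,415)])/8+[215,135]-.4
sp=np.array([(268,120),(482,360),(95,208),(292,465),(218,200),(343,148)])/9+[275,290]-.4
Lw=np.array([(25,38,6),(25,-38,6),(-25,38,6),(-25,-38,6),(-17,6,36),(-17,-6,36)])/1e3
Ls=np.array([(25,38,6),(25,-38,6),(-25,38,6),(-25,-38,6),(-17,6,36),(17,6,36)])/1e3
def M(p,L):
    c,s=np.cos(p[3]),np.sin(p[3])
    return np.c_[p[0]+L[:,0]*c-L[:,1]*s,p[1]+L[:,0]*s+L[:,1]*c,p[2]+L[:,2]]
for a in ((1,0),(0,1),(1,1)):
    def res(p):
        r=[]
        if a[0]:r+=list((proj(W,M(p,Lw))-wp).ravel())
        if a[1]:r+=list((proj(S,M(p,Ls))-sp).ravel())
        return np.array(r)
    r=least_squares(res,[.5,-.345,0,.1],x_scale=.01);print(r.x,np.degrees(r.x[3]),r.fun.round(1))
    p=r.x
    if a==(1,0): units([p[0],p[1],0.028],-90+np.degrees(p[3]))
np.save('slide.npy',p)
```

```text
[ 0.5002 -0.3476 -0.0003  0.0753] 4.313582637570836 [-0.2 -0.1  0.4  0.1  0.4 -0.2 -0.3 -0.6 -0.3  0.2  0.   0.4]
shift units [-0.25, 0.05, 7.36] toolY deg -84.2 tilt [ 0.005 -0.002 -1.   ] q [-0.73  0.19  1.56  0.    1.39  0.74]
yaw units 0.24 or -29.76
[ 0.5013 -0.3443 -0.0064  0.0723] 4.141488455111639 [ 0.4  0.  -0.1  0.4 -0.1 -0.2  0.5 -0.3 -0.3  0.6 -0.3 -0.4]
[ 0.4995 -0.3474 -0.002   0.0751] 4.305300184031395 [-0.3  0.2  0.1  0.3  0.4 -0.1 -0.6 -0.5 -0.5  0.3 -0.2  0.5  0.6  0.
  0.4  0.5  0.  -0.1  0.9 -0.  -0.1  0.7  0.  -0.4]
```

move_arm:
  motion: [0,-0.25,0.05,1,0.25,0,-0.25,0.05,2.3,0.25,0,-0.25,0.05,3.6,0.25,0,-0.25,0.05,4.8,0.25,0,-0.25,0.05,5,0.25,0,-0.25,0.05,5,0.25]
  squeeze: 12

```text
time_s: 11.03
eef_pos: [0.4981, -0.3458, 0.0958]
tcp_rot: [0.999, 0.037, 0.0, -0.001]
contact_force: [0.1, -0.2, -0.4]
gripper_width: 0.502
```

Run:
```python
from h import *
p=np.load('slide.npy')
units([.500,-.3475,.040],-90+4.3)
W=vision.grab_frame('wrist')
c,s=np.cos(.075),np.sin(.075)
save(W,'k.png',proj(W,[[.5+a*c-b*s,-.3475+a*s+b*c,z] for a,b,z in [(.025,.038,.006),(.025,-.038,.006),(-.025,.038,.006),(.017,.006,.036),(.017,-.006,.036)]]))
```

```text
shift units [0.06, 0.07, 1.86] toolY deg -85.7 tilt [ 0.     0.003 -1.   ] q [-0.74  0.33  1.7   0.    1.12  0.76]
yaw units -0.0 or 30.0
```

View pics/k.png

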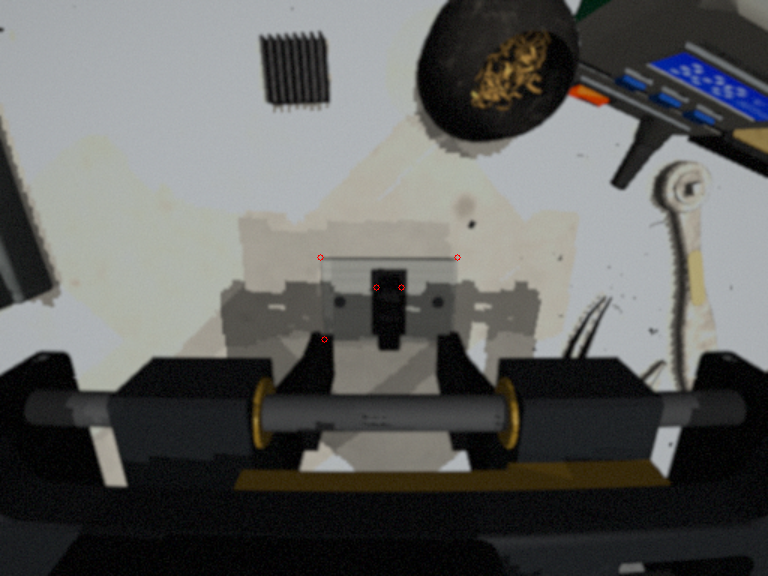

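The predicted corners coincide with the plate at (213,171) and (305,171), and the rib sits between the jaws. Descend and grip.

move_arm:
  motion: [0,0.05,0.05,0.8,0,0,0.05,0.05,1.5,0,0,0.05,0.05,1.85,0,0,0.05,0.05,1.85,0,0,0.05,0.05,1.85,0,-1,0.05,0.05,1.85,0,-1,0.05,0.05,1.85,0,-1,0.05,0.05,1.85,0,-1,0.05,0.05,1.85,0,-1,0.05,0.05,1.85,0,-1,0.05,0.05,1.85,0]
  squeeze: 12

```text
time_s: 12.0
eef_pos: [0.5016, -0.3486, 0.0436]
tcp_rot: [0.999, 0.037, 0.002, 0.0]
contact_force: [0.6, -0.7, 5.1]
gripper_width: 0.14
```

Run:
```python
from h import *
s=arm.state();print(s['time_s'],s['eef_pos'],s['contact_force'],s['gripper_width']*87)
units([.5261,-.0745,.22],-90+13)
```

```text
12.0 [ 0.50164453 -0.34861998  0.0435683 ] [ 0.59525266 -0.70472895  5.07293595] 12.189344776229763
shift units [1.52, -9.05, -5.88] toolY deg -85.7 tilt [ 0.004 -0.    -1.   ] q [-0.74  0.41  1.71  0.    1.02  0.76]
yaw units -1.45 or 28.55
```

move_arm:
  motion: [-1,0,0,-0.5,0,-1,0,0,-1.3,0,-1,0,0,-2.3,0,-1,0,0,-3.3,0,-1,0,0,-4.3,0,-1,0,0,-5.2,0,-1,0,0,-5.9,0,-1,0,0,-5.9,0,-1,0,0,-5.9,0]

```text
time_s: 12.75
eef_pos: [0.5014, -0.349, 0.2217]
tcp_rot: [0.999, 0.037, 0.003, 0.001]
contact_force: [0.1, 0.7, -2.8]
gripper_width: 0.137
```

Run:
```python
from h import *
s=arm.state();print(s['time_s'],s['eef_pos'],s['contact_force'],s['gripper_width']*87)
units([.5261,-.0745,.22],-90+13)
W=vision.grab_frame('wrist');save(W,'l.png')
S=vision.grab_frame('side');save(S,'l_side.png')
```

```text
12.75 [ 0.50143379 -0.34898992  0.22167842] [ 0.121082    0.73544487 -2.78701491] 11.92109796589114
shift units [1.5, -9.06, 0.04] toolY deg -85.7 tilt [ 0.006 -0.002 -1.   ] q [-0.74  0.2   1.6   0.    1.34  0.76]
yaw units -1.45 or 28.55
```

View pics/l.png

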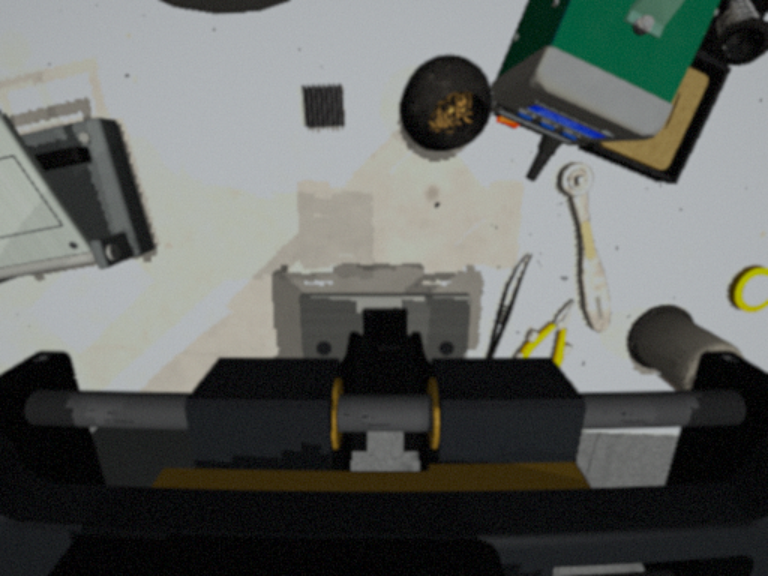

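View pics/l_side.png

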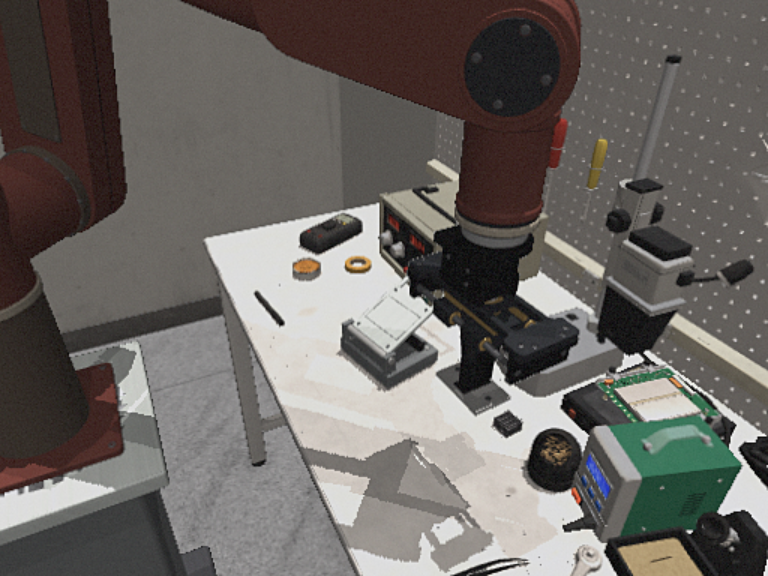

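move_arm:
  motion: [-1,0.2,-0.8,0,0,-1,0.3,-1.8,0,-0.4,-1,0.5,-3,0,-0.8,-1,0.7,-4.2,0,-1.2,-1,0.9,-5.4,0,-1.4,-1,1.1,-6.6,0,-1.45,-1,1.3,-7.7,0,-1.45,-1,1.5,-8.6,0,-1.45,-1,1.5,-9.05,0,-1.45,-1,1.5,-9.05,0,-1.45,-1,1.5,-9.05,0,-1.45,-1,1.5,-9.05,1,-1.45,-1,1.5,-9.05,1.8,-1.45,-1,1.5,-9.05,2.2,-1.45,-1,1.5,-9.05,2.2,-1.45,-1,1.5,-9.05,2.2,-1.45,-1,1.5,-9.05,2.2,-1.45]

```text
time_s: 14.27
eef_pos: [0.5256, -0.0746, 0.1542]
tcp_rot: [0.994, 0.113, 0.002, -0.0]
contact_force: [-0.4, -0.4, -0.7]
gripper_width: 0.135
```

```bash
cat > look.py <<'E'
from h import *
import sys
s=arm.state();print(s['time_s'],s['eef_pos'].round(4),s['contact_force'].round(1),s['torque'].round(2),s['gripper_width']*87)
units([.527,-.0746,.1237],-90+13)
W=vision.grab_frame('wrist');save(W,sys.argv[1]+'.png')
S=vision.grab_frame('side')
x,y,w,h=220,140,110,120
cv2.imwrite('pics/'+sys.argv[1]+'_side.png',cv2.resize(cv2.cvtColor(S['frame'][y:y+h,x:x+w],cv2.COLOR_RGB2BGR),None,fx=5,fy=5,interpolation=cv2.INTER_CUBIC))
import pickle;pickle.dump((W,S),open(sys.argv[1]+'.pkl','wb'))
E
python3 look.py m
```

```text
14.2667 [ 0.5256 -0.0746  0.1542] [-0.4 -0.4 -0.7] [-0.    0.14  0.02] 11.720934395317533
shift units [0.04, 0.01, 1.02] toolY deg -77.1 tilt [ 0.004  0.001 -1.   ] q [-0.29  0.08  1.86  0.    1.19  1.05]
yaw units -0.01 or 29.99
```

View pics/m_side.png

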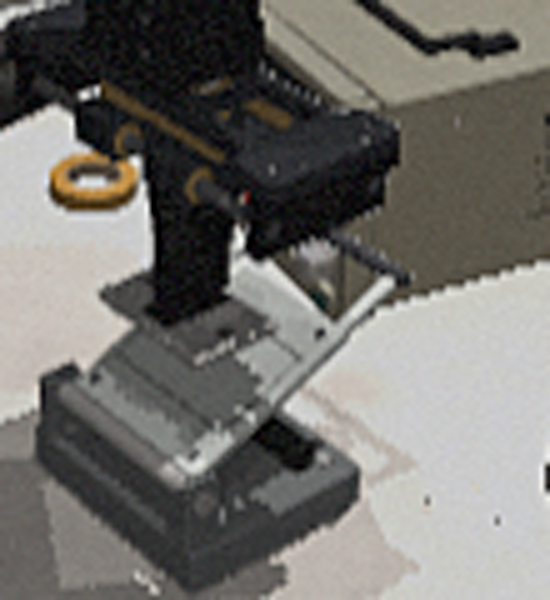

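View pics/m.png

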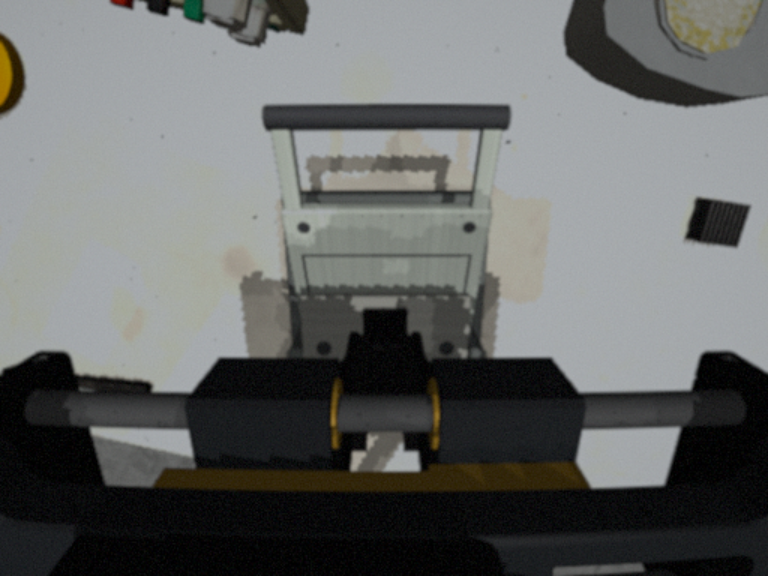

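Slide hangs level and centred over the outline (columns 202–313, rib at 257). Lower gently with a light grip so it can pivot about the jaw axis.

move_arm:
  motion: [-1,0.05,0,0,0,-1,0.05,0,0.2,0,-1,0.05,0,0.4,0,-1,0.05,0,0.55,0,-1,0.05,0,0.6,0,-1,0.05,0,0.65,0,-1,0.05,0,0.7,0,-1,0.05,0,0.75,0,-1,0.05,0,0.75,0]
  squeeze: 5

```text
time_s: 15.12
eef_pos: [0.5274, -0.0739, 0.1319]
tcp_rot: [0.994, 0.113, 0.002, -0.0]
contact_force: [0.9, 0.2, -1.8]
gripper_width: 0.14
```

```bash
python3 look.py n
```

```text
15.1167 [ 0.5274 -0.0739  0.1319] [ 0.9  0.2 -1.8] [-0.08  0.14  0.01] 12.148745076342731
shift units [-0.02, 0.02, 0.27] toolY deg -77.0 tilt [ 0.004  0.001 -1.   ] q [-0.29  0.11  1.88  0.    1.15  1.06]
yaw units -0.01 or 29.99
```

View pics/n_side.png

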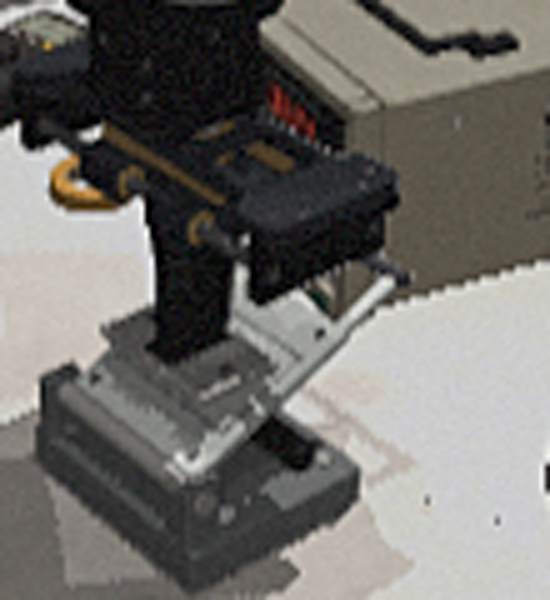

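move_arm:
  motion: [-1,0,0,0.04,0,-1,0,0,0.08,0,-1,0,0,0.12,0,-1,0,0,0.15,0,-1,0,0,0.15,0]

```text
time_s: 15.63
eef_pos: [0.5273, -0.0742, 0.1278]
tcp_rot: [0.994, 0.113, 0.002, 0.0]
contact_force: [-5.0, -1.0, 3.9]
gripper_width: 0.135
```

```bash
python3 look.py o
```

```text
15.6333 [ 0.5273 -0.0742  0.1278] [-5.  -1.   3.9] [-0.25  1.01 -0.02] 11.762369183493945
shift units [-0.01, 0.01, 0.14] toolY deg -77.0 tilt [ 0.004  0.    -1.   ] q [-0.29  0.12  1.88  0.    1.14  1.06]
yaw units -0.01 or 29.99
```

View pics/o_side.png

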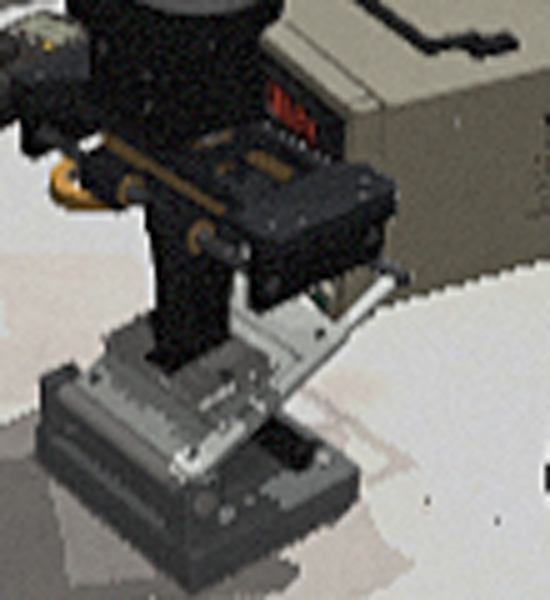

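View pics/o.png

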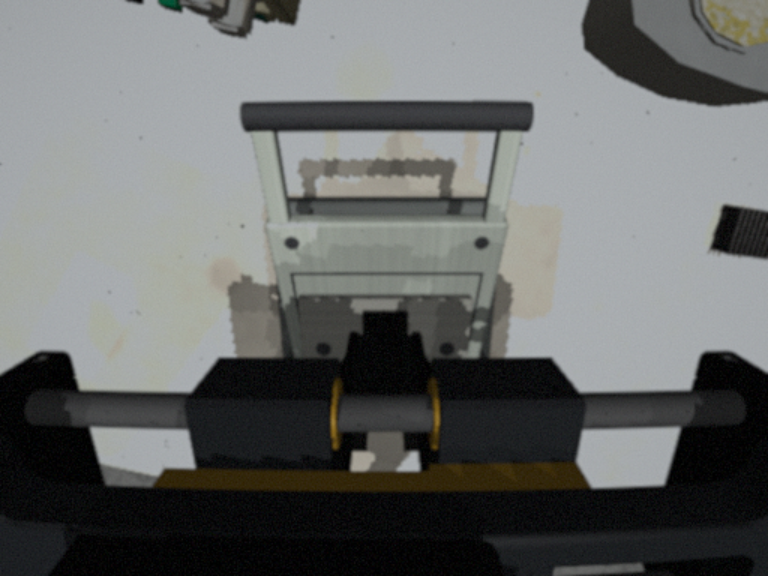

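Force shows sliding friction at the leading edge (about 5 N horizontal) is blocking the pivot: the slide is unchanged relative to the jaws. I'll back off and check the table, then approach from uphill and drag downslope, so friction helps tilt it.

move_arm:
  motion: [-1,0,0,-0.3,0,-1,0,0,-0.6,0,-1,0.3,0,-0.6,0,-1,0.6,0,-0.6,0,-1,0.65,0,-0.6,0,-1,0.65,0,-0.6,0,-1,0.65,0,-0.6,0]
  squeeze: 4

```text
time_s: 16.32
eef_pos: [0.5462, -0.0695, 0.1453]
tcp_rot: [0.994, 0.113, 0.002, -0.0]
contact_force: [-0.0, 0.2, -2.6]
gripper_width: 0.138
```

```bash
python3 look.py q
cat > fit.py <<'E'
from h import *
def fitbar(W,S,wp,sp,lab=''):
    """wp: bar ends (+y,-y) and visible outline/plate far corners in wrist px; sp: -y bar end in side"""
    pass
E
```

```text
16.3167 [ 0.5462 -0.0695  0.1453] [-0.   0.2 -2.6] [-0.06  0.14 -0.02] 12.027714108537854
shift units [-0.66, 0.02, 0.72] toolY deg -77.0 tilt [ 0.003  0.001 -1.   ] q [-0.27  0.14  1.82  0.    1.18  1.07]
yaw units -0.0 or 30.0
```

View pics/q.png

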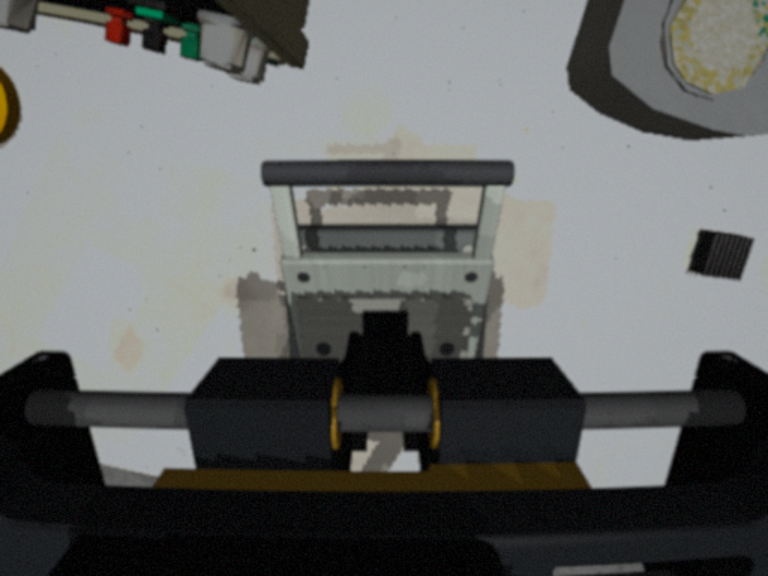

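View pics/q_side.png

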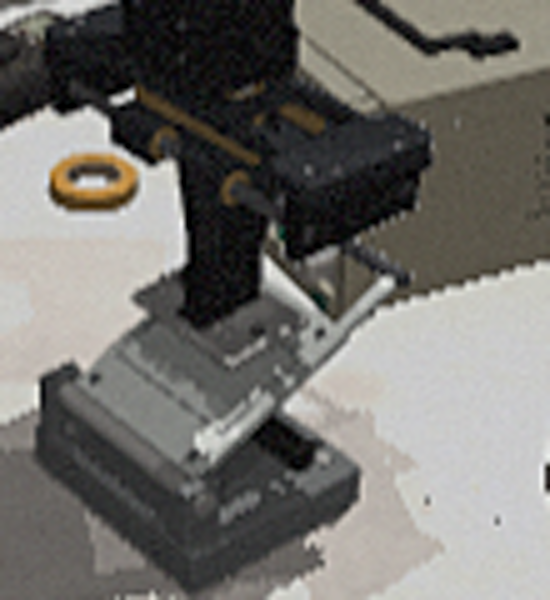

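Table unmoved (bar end still at (400,278) in the crop). Now drag downslope while lowering, half-way first.

move_arm:
  motion: [-1,0,0,0.1,0,-1,-0.02,0,0.2,0,-1,-0.07,0,0.25,0,-1,-0.12,0,0.29,0,-1,-0.17,0,0.33,0,-1,-0.22,0,0.37,0,-1,-0.27,0,0.41,0,-1,-0.32,0,0.45,0,-1,-0.35,0,0.48,0]

```text
time_s: 17.17
eef_pos: [0.5357, -0.0721, 0.1311]
tcp_rot: [0.994, 0.113, 0.002, -0.0]
contact_force: [0.1, 0.3, 0.5]
gripper_width: 0.14
```

```bash
python3 look.py r
```

```text
17.1667 [ 0.5357 -0.0721  0.1311] [0.1 0.3 0.5] [-0.    0.08  0.  ] 12.178084168076609
shift units [-0.3, 0.02, 0.24] toolY deg -77.0 tilt [ 0.004  0.001 -1.   ] q [-0.28  0.13  1.86  0.    1.15  1.06]
yaw units -0.01 or 29.99
```

View pics/r.png

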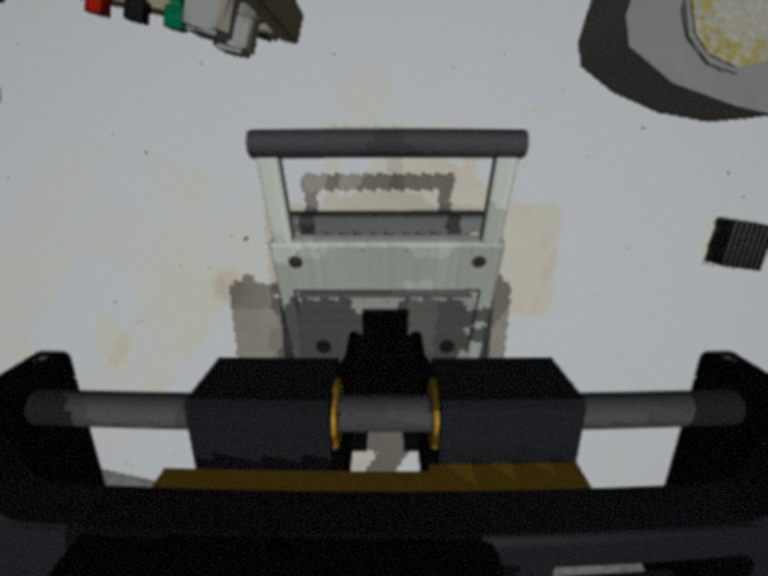

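View pics/r_side.png

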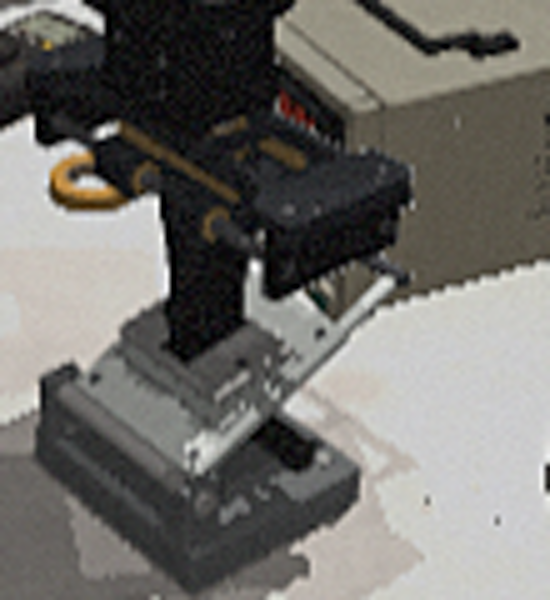

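move_arm:
  motion: [-1,0,0,-0.3,0,-1,0.25,0,-0.4,0,-1,0.5,0,-0.4,0,-1,0.5,0,-0.4,0,-1,0.5,0,-0.25,0,-1,0.48,0,-0.17,0,-1,0.42,0,-0.1,0,-1,0.36,0,-0.03,0,-1,0.3,0,0.04,0,-1,0.24,0,0.11,0,-1,0.18,0,0.18,0]

```text
time_s: 18.18
eef_pos: [0.5418, -0.0711, 0.1267]
tcp_rot: [0.994, 0.113, 0.003, 0.0]
contact_force: [1.1, 1.1, 5.3]
gripper_width: 0.139
```

```bash
python3 look.py s
```

```text
18.1833 [ 0.5418 -0.0711  0.1267] [1.1 1.1 5.3] [ 0.04 -0.05  0.04] 12.134718634530762
shift units [-0.51, 0.0, 0.1] toolY deg -77.0 tilt [ 0.006  0.    -1.   ] q [-0.28  0.15  1.85  0.    1.14  1.07]
yaw units -0.01 or 29.99
```

View pics/s.png

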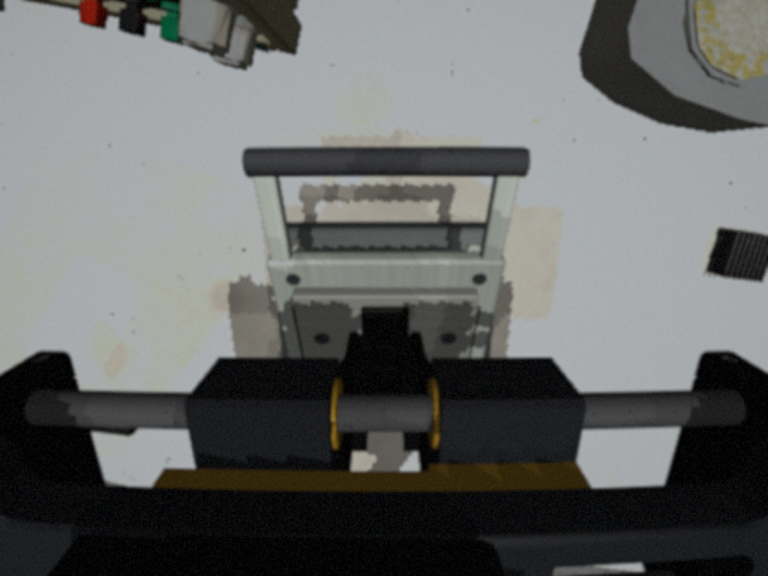

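View pics/s_side.png

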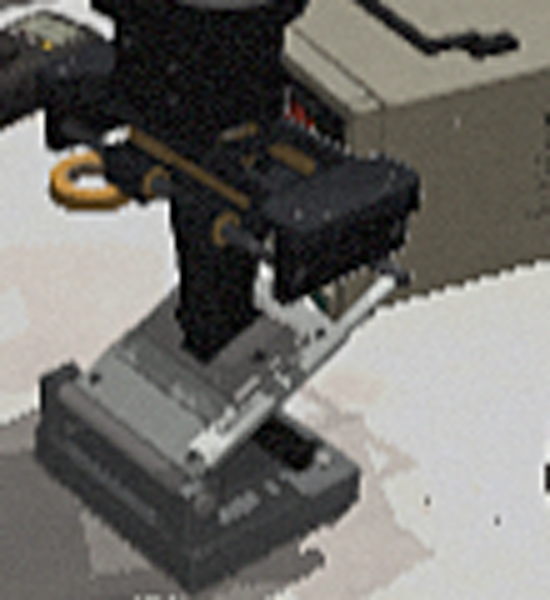

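It has tilted and lies nearly flush (force about 7 N, bar end still at (400,278) in the crop). Now drag it down the slope to the centre of the outline.

move_arm:
  motion: [-1,-0.06,0,0.03,0,-1,-0.12,0,0.06,0,-1,-0.18,0,0.09,0,-1,-0.24,0,0.12,0,-1,-0.3,0,0.15,0,-1,-0.36,0,0.17,0,-1,-0.4,0,0.19,0,-1,-0.4,0,0.19,0]

```text
time_s: 18.95
eef_pos: [0.5296, -0.074, 0.1207]
tcp_rot: [0.994, 0.113, 0.003, 0.0]
contact_force: [0.2, -0.2, 5.2]
gripper_width: 0.139
```

```bash
python3 look.py t
python3 - <<'E'
from h import *
import pickle
W,S=pickle.load(open('t.pkl','rb'))
x,y,w,h=150,100,210,150
cv2.imwrite('pics/t_z.png',cv2.resize(cv2.cvtColor(W['frame'][y:y+h,x:x+w],cv2.COLOR_RGB2BGR),None,fx=3.8,fy=3.8,interpolation=cv2.INTER_CUBIC))
x,y,w,h=225,185,80,65
cv2.imwrite('pics/t_sz.png',cv2.resize(cv2.cvtColor(S['frame'][y:y+h,x:x+w],cv2.COLOR_RGB2BGR),None,fx=9,fy=9,interpolation=cv2.INTER_CUBIC))
E
```

```text
18.95 [ 0.5296 -0.074   0.1207] [ 0.2 -0.2  5.2] [-0.04  0.1   0.  ] 12.08706078063197
shift units [-0.09, 0.0, -0.1] toolY deg -77.0 tilt [ 0.005 -0.    -1.   ] q [-0.29  0.13  1.88  0.    1.13  1.06]
yaw units -0.01 or 29.99
```

View pics/t_z.png

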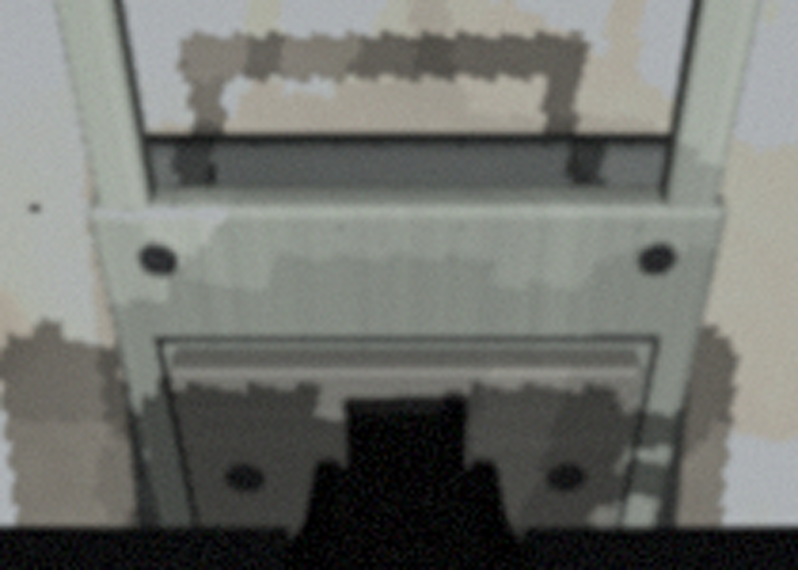

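View pics/t_sz.png

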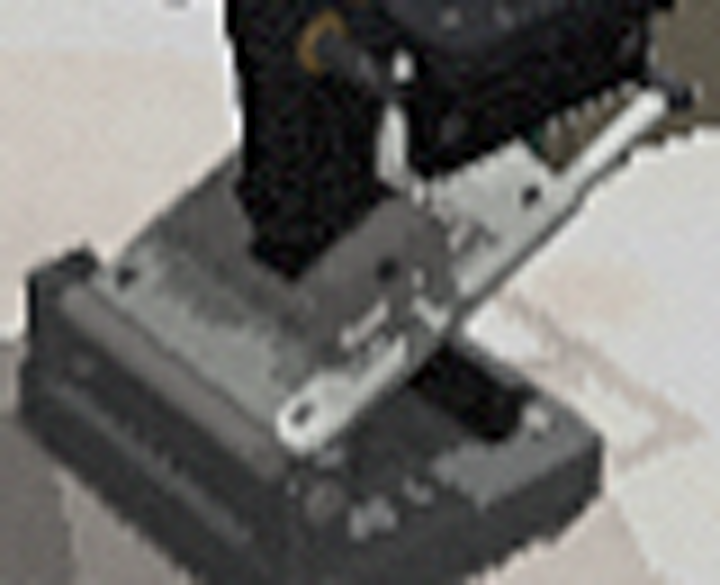

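```bash
cat > fl.py <<'E'
from h import *
import pickle
np.set_printoptions(precision=4,suppress=True)
# hole position from bench picture
W3,_,_=pickle.load(open('w3.pkl','rb'));p=[.5002,-.3476,-.0003,.0753]
for a in [(183,277),(505,285)]:
    q=onz(W3,np.array(a)/8+[215,135]-.4,.0057)-np.array([p[0],p[1],0]);c,s=np.cos(p[3]),np.sin(p[3])
    print('hole',c*q[0]+s*q[1],-s*q[0]+c*q[1])
def run(fn,tp,sp,f0,sc,HX):
    W,S=pickle.load(open(fn,'rb'))
    tp=np.array(tp,float)/sc+f0-.4; sp=np.array(sp,float)/sc+f0-.4
    TL=np.array([(85,41,4),(85,-41,4),(110,48,4),(110,-48,4)])/1e3
    SL=np.array([(25,38,6),(25,-38,6),(25,38,0),(25,-38,0),(HX,27.7,6),(HX,-27.7,6)])/1e3
    def M(p):
        T=[tab(p,*l) for l in TL]
        u,v,n,pit,yw=p[5:10]
        c,s=np.cos(pit),np.sin(pit);cy,sy=np.cos(yw),np.sin(yw);o=[]
        for x,y,z in SL:
            x,y=cy*x-sy*y,sy*x+cy*y
            o.append(tab(p,.058+u+x*c-z*s,v+y,.004+n+x*s+z*c))
        return np.array(T),np.array(o)
    def res(p):
        T,o=M(p)
        return np.r_[(proj(W,T)-tp).ravel()/.4,(proj(W,o)-sp).ravel()/.4,(p[:4]-[.4867,-.0836,.0547,.227])/[.002,.002,.002,.01],(p[4]-.432)/.035,p[7]/.0015]
    r=least_squares(res,[.4867,-.0836,.0547,.227,.432,0,0,0,0,0],x_scale=.01)
    cov=np.linalg.inv(r.jac.T@r.jac);sd=np.sqrt(np.diag(cov))
    print('table deg',np.degrees(r.x[4]),'+-',np.degrees(sd[4]),'slide u,v,n mm',r.x[5:8]*1e3,'pitch rel',np.degrees(r.x[8]),'+-',np.degrees(sd[8]),'yaw',np.degrees(r.x[9]),'hinge',r.x[:4]);print(r.fun.round(1))
if __name__=='__main__':
    run('t.pkl',[(160,340),(657,339),(95,210),(722,205)],[(178,369),(640,367),(172,351),(642,349),(244,477),(566,477)],np.array([150,100]),3.8,-0.5)
E
python3 fl.py
```

```text
hole -0.001337909523232947 0.02850307716407976
hole -0.001339478156803796 -0.02727240575067643
table deg 20.406318563003225 +- 0.6737088829157211 slide u,v,n mm [1.7663 0.4107 0.5189] pitch rel 2.8078409287908 +- 1.0004136937164494 yaw -0.34575765285164767 hinge [ 0.4828 -0.0855  0.0557  0.2305]
[ 1.3 -0.1 -1.  -1.2 -1.3  0.   0.9  1.  -4.8  1.2  2.4  2.2  3.  -3.
 -3.  -2.   3.7  0.9 -1.1  0.7 -2.  -0.9  0.5  0.4 -2.2  0.3]
```

Run:
```python
from h import *
import pickle
W,S=pickle.load(open('t.pkl','rb'))
x,y,w,h=150,80,210,70
cv2.imwrite('pics/t_b.png',cv2.resize(cv2.cvtColor(W['frame'][y:y+h,x:x+w],cv2.COLOR_RGB2BGR),None,fx=3.8,fy=3.8,interpolation=cv2.INTER_CUBIC))
# side difference between released-table frame and now
W2,S2=pickle.load(open('w2.pkl','rb'))
a=S2['frame'][180:215,280:310];b=S['frame'][180:215,280:310]
o=np.hstack([a,b]);cv2.imwrite('pics/t_cmp.png',cv2.resize(cv2.cvtColor(o,cv2.COLOR_RGB2BGR),None,fx=12,fy=12,interpolation=cv2.INTER_NEAREST))
```

View pics/t_b.png

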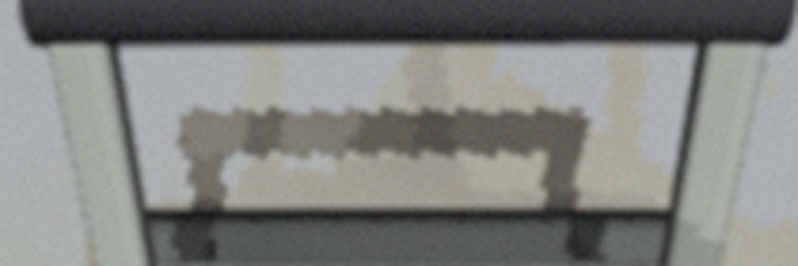

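View pics/t_cmp.png

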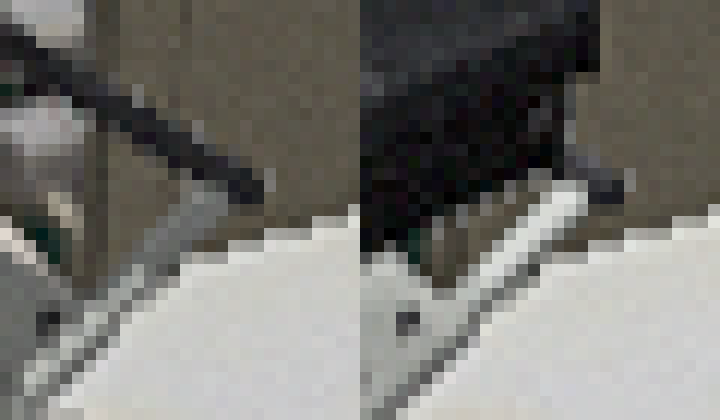

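```bash
cat > fl2.py <<'E'
from h import *
import pickle
np.set_printoptions(precision=3,suppress=True)
def run(fn,tp,sp,f0,sc,TL,HX=-1.3):
    W,S=pickle.load(open(fn,'rb'))
    tp=np.array(tp,float)/sc+f0-.4; sp=np.array(sp,float)/sc+f0-.4
    p0=np.load('stand2.npy')
    TL=np.array(TL)/1e3
    SL=np.array([(25,38,6),(25,-38,6),(25,38,0),(25,-38,0),(HX,27.9,6),(HX,-27.9,6)])/1e3
    T=np.array([tab(p0,*l) for l in TL])
    def O(q):
        u,v,n,pit,yw=q
        c,s=np.cos(pit),np.sin(pit);cy,sy=np.cos(yw),np.sin(yw);o=[]
        for x,y,z in SL:
            x,y=cy*x-sy*y,sy*x+cy*y
            o.append(tab(p0,.058+u+x*c-z*s,v+y,.004+n+x*s+z*c))
        return np.array(o)
    R0=cv2.Rodrigues(np.array(W['rvec'],float))[0];t0=np.array(W['tvec'],float).ravel()
    def pj(P,d):
        V=dict(W);Rd=cv2.Rodrigues(d[:3])[0];V['rvec']=cv2.Rodrigues(Rd@R0)[0];V['tvec']=Rd@t0+d[3:6];return proj(V,P)
    def res(q):
        d=q[5:11]
        return np.r_[(pj(T,d)-tp).ravel()/.35,(pj(O(q[:5]),d)-sp).ravel()/.35,d[:3]/.01,d[3:6]/.003]
    r=least_squares(res,np.zeros(11),x_scale=.01)
    sd=np.sqrt(np.diag(np.linalg.inv(r.jac.T@r.jac)))
    print('u,v,n mm',r.x[:3]*1e3,'+-',sd[:3]*1e3,'pitch',np.degrees(r.x[3]),'+-',np.degrees(sd[3]),'yaw',np.degrees(r.x[4]));print('cam',r.x[5:]);print(r.fun.round(1))
E
python3 - <<'E'
from fl2 import *
# bar lower silhouette ends unknown; use t.png bar ends
run('t.pkl',[(160,340),(657,339)],[(178,369),(640,367),(172,351),(642,349),(244,477),(566,477)],np.array([150,100]),3.8,[(85,41,4),(85,-41,4)])
run('t.pkl',[(160,340),(657,339),(95,208),(722,205)],[(178,369),(640,367),(172,351),(642,349),(244,477),(566,477)],np.array([150,100]),3.8,[(85,41,4),(85,-41,4),(110,48,4),(110,-48,4)])
E
```

```text
u,v,n mm [1.148 0.307 0.515] +- [0.559 0.206 0.646] pitch 0.19945740496058068 +- 0.8010945537883809 yaw -0.19556031515068018
cam [-0.    -0.009 -0.001  0.002  0.     0.004]
[-0.2  0.3  0.2 -0.3 -5.3  1.7  2.9  2.8  3.5 -3.7 -3.3 -2.6  3.8  1.2
 -1.4  0.7 -0.  -0.9 -0.1  0.7  0.   1.2]
u,v,n mm [1.752 0.347 1.259] +- [0.402 0.168 0.543] pitch 2.0619410210344427 +- 0.7564603460774998 yaw -0.30303907245381767
cam [-0.033 -0.008 -0.003  0.002 -0.006  0.005]
[ 1.4 -2.  -1.6 -3.  -2.1  2.2  2.3  2.6 -5.2  1.7  2.9  2.7  3.5 -3.7
 -3.3 -2.6  3.8  1.2 -1.5  0.6 -3.3 -0.8 -0.3  0.7 -2.   1.7]
```

View pics/t.png

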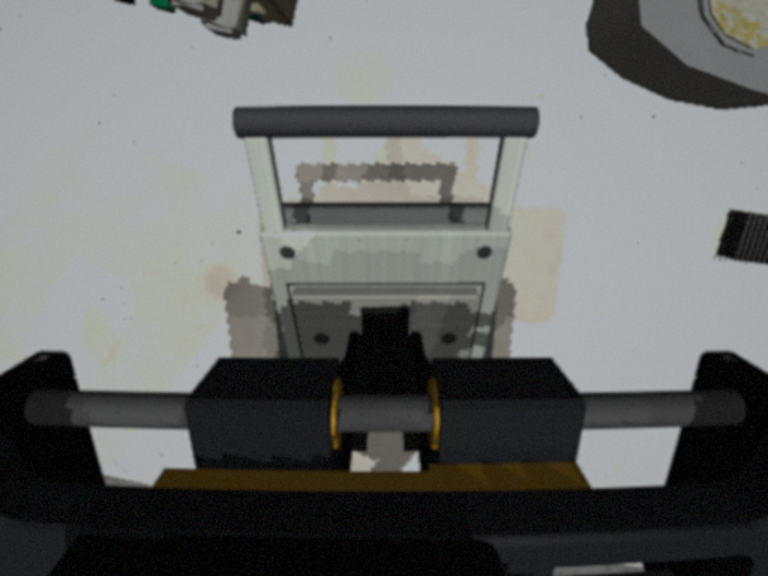

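Slide sits inside the outline with its front edge ~2 mm from the outline's edge (row ~191–197) and laterally centred; the table is unmoved in the side view. Firm up the grip and settle with a slight extra press.

move_arm:
  motion: [-1,-0.04,0,0.04,0,-1,-0.04,0,0.06,0,-1,-0.04,0,0.06,0,-1,-0.04,0,0.06,0,-1,-0.04,0,0.06,0,-1,-0.04,0,0.06,0]

```text
time_s: 19.55
eef_pos: [0.5286, -0.0744, 0.1192]
tcp_rot: [0.994, 0.113, 0.003, 0.001]
contact_force: [0.0, -0.1, 5.2]
gripper_width: 0.135
```

```bash
python3 look.py v
```

```text
19.55 [ 0.5286 -0.0744  0.1192] [ 0.  -0.1  5.2] [-0.05  0.11 -0.01] 11.750303715998063
shift units [-0.05, -0.01, -0.15] toolY deg -77.1 tilt [ 0.006 -0.    -1.   ] q [-0.29  0.13  1.88  0.    1.12  1.06]
yaw units -0.01 or 29.99
```

Force stays at ~5.2 N while the pads slip slightly on the rib, so the press is self-limited. Now only tighten the grip and hold.

move_arm:
  motion: [-1,0,0,0,0,-1,0,0,0,0,-1,0,0,0,0,-1,0,0,0,0,-1,0,0,0,0,-1,0,0,0,0]
  squeeze: 9

```text
time_s: 20.15
eef_pos: [0.5285, -0.0744, 0.1192]
tcp_rot: [0.994, 0.113, 0.003, 0.001]
contact_force: [-0.8, 0.1, 4.7]
gripper_width: 0.131
```

```bash
python3 look.py w
python3 - <<'E'
from h import *
import pickle
W,S=pickle.load(open('w.pkl','rb'));W2,S2=pickle.load(open('w2.pkl','rb'))
x,y,w,h=160,170,190,75
cv2.imwrite('pics/w_z.png',cv2.resize(cv2.cvtColor(W['frame'][y:y+h,x:x+w],cv2.COLOR_RGB2BGR),None,fx=4.2,fy=4.2,interpolation=cv2.INTER_CUBIC))
a=S2['frame'][180:240,225:310];b=S['frame'][180:240,225:310]
cv2.imwrite('pics/w_cmp.png',cv2.resize(cv2.cvtColor(np.hstack([a,b]),cv2.COLOR_RGB2BGR),None,fx=4.7,fy=4.7,interpolation=cv2.INTER_CUBIC))
E
```

```text
20.15 [ 0.5285 -0.0744  0.1192] [-0.8  0.1  4.7] [-0.01  0.22  0.01] 11.373363270588609
shift units [-0.05, -0.0, -0.15] toolY deg -77.0 tilt [ 0.005 -0.    -1.   ] q [-0.29  0.13  1.88  0.    1.12  1.06]
yaw units -0.01 or 29.99
```

View pics/w_z.png

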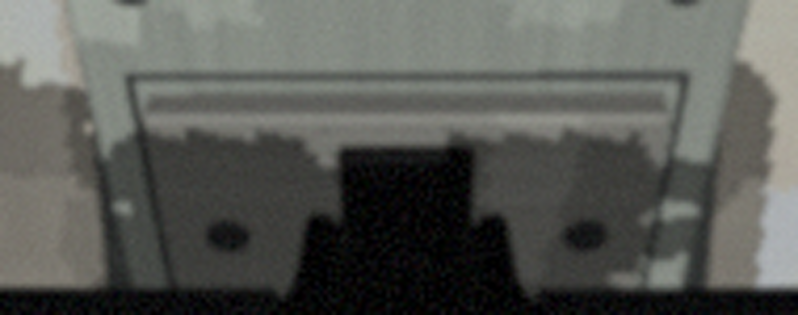

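View pics/w_cmp.png

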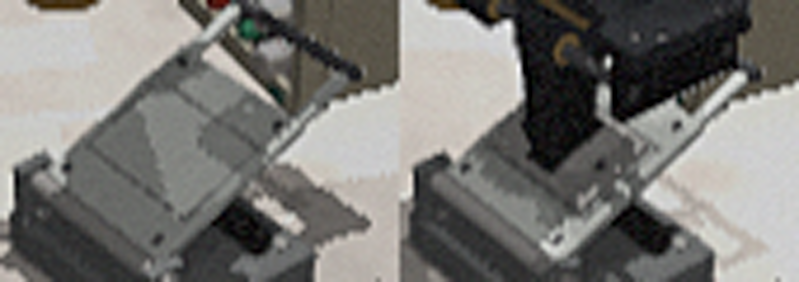

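Run:
```python
from fl2 import *
for top in (112,116):
  run('w.pkl',[(130,75),(688,75)],[(147,top),(667,top),(147,95),(667,95),(228,236),(586,236)],np.array([160,170]),4.2,[(85,41,4),(85,-41,4)])
```

```text
u,v,n mm [-0.45   0.3    0.627] +- [0.543 0.206 0.64 ] pitch -0.7243730033446935 +- 0.8037185879249819 yaw -0.0176959600686198
cam [ 0.     0.001  0.002  0.001 -0.     0.003]
[-0.1  0.1  0.1 -0.  -2.4  3.   2.4  3.   2.2 -4.2 -2.2 -4.2  2.2  1.2
 -2.2  1.3  0.   0.1  0.2  0.2 -0.   0.9]
u,v,n mm [-0.495  0.3    0.406] +- [0.544 0.206 0.639] pitch 0.5960984821642391 +- 0.7930076608770412 yaw -0.01794407260054409
cam [ 0.     0.001  0.002  0.001 -0.     0.003]
[-0.1  0.1  0.1 -0.  -2.6  2.1  2.6  2.   1.9 -3.  -1.9 -3.   2.4  0.9
 -2.4  0.9  0.   0.1  0.2  0.2 -0.   0.9]
```

Flush to within about 1°, centred to under 1 mm, table unmoved, press about 5–6 N. Handing in.

```bash
python3 -c "
from rig import arm
print(arm.hand_in())
s=arm.state();print(s['time_s'],s['contact_force'],s['eef_pos'],s['gripper_width'])"
```

```text
the job is handed in; nothing more can be done
None
the job is handed in; nothing more can be done
```

I raised the table by its bar to about 25°, set the slide on the outlined place and handed the job in at about 20 s, still gripping and pressing it. No verdict was reported, so these are my own last checks.

- **Table:** I let go at about 24.7° (side view 25.3°, wrist view 24.2°). The bar end was at the same pixel in the side picture after placing, so the table did not sink. One looser wrist-picture fit during placing gave 20.4°. It had large errors, and the side view contradicted it.
- **Leaning the slide:** The arm can only turn about the tool's own axis, so the slide had to pivot in a light grip. The first straight press jammed by friction at its leading edge (about 6 N). I backed off, approached from higher up the slope and dragged it down, and it then tilted over.
- **Final position:** The slide was centred to about 0.5 mm and aligned with the hinge to under 1°. It was within about 1° of flush, with a fit uncertainty of about ±0.8°. Fits taken before the final settling press gave 0.2° to 2.8°. The height fit was 0.4–0.6 mm above the face.
- **Press and grip:** The wrist read 4.7 N, which I take as roughly 5–6 N on the table. The grip was set to 9 N and the arm was at rest.
- **Other things:** I kept clear of the tin, sink, tape and pen, and saw none of them moved in the views I had. I did not re-measure their positions.

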